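Flip the sealing lid over onto the sample plate

TASK

The dark-blue sealing lid lies upside down on the bench, white seal up, in front of the empty 96-well plate. Without picking it up or touching its white seal, push it against the plate's long side that faces the robot until it tips up on edge there and flips over onto the plate, then push it square on the plate so that it lies flat, seal down, its sides in line with the plate's. Leave everything else on the bench where it is.

Things in the scene. Friction and masses are not known exactly. Their poses are not given: they have to be found in the camera images.
- lid: The sealing lid: a loose, stiff dark-blue slab, 85.5 mm (its x) by 127.5 mm (its y, same outline as the plate) by 10 mm thick (its z), about 130 g. Origin at its centre. Its +z side carries the white seal: up at the start, down on the plate at the end. The other side is plain blue with a bevel all round, 8 mm high and 7 mm deep, which at the start is at the bottom.
- seal: The white seal on the lid: a flat pad 73.5 by 115.5 mm let into the lid's +z side, fixed to it, standing 0.3 mm proud. Origin at the middle of its face. The fingers must not touch it.
- lid_far (a point): Middle of the lid's long side at lid x = +42.75 mm, half-way through the thickness; at the start the side towards the plate. The lid turns up about this side. Pushed past upright it falls onto the plate, and this side then hangs over the plate's near side by up to about 15 mm.
- lid_near (a point): Middle of the lid's long side at lid x = -42.75 mm, half-way through the thickness; at the start towards the robot. Lying seal up, its outermost edge is 8 to 10 mm above the bench, over the bevel: low fingertips reach under it. A finger pressing on it and moving up and round in an arc carries it up by friction; below 50 degrees of lean a level push may jam it. The other side slides easily on the plate.
- plate: The empty white 96-well plate, 85.5 mm (its x) by 127.5 mm (its y) by 14.4 mm high, straight sides, held immovably to the bench. Origin at the centre of its underside on the bench, z up, x pointing away from the robot: the long side facing the robot is at plate x = -42.75 mm and stands free down to the bench. Black nest angles 8 mm high and 9 mm wide enclose only its two far corners (plate x from 17 to 52 mm).
- plate_top (a point): Centre of the plate's upper face, 14.4 mm above the bench.
- cap_a: Loose red screw cap, 53 mm across, 26 mm high; origin at the centre of its underside. Leave alone.
- cap_b: Second loose red screw cap, 53 mm across, 26 mm high; origin at the centre of its underside. Leave alone.
- cap_blue: Loose blue screw cap, 53 mm across, 26 mm high; origin at the centre of its underside. Leave alone.
- bottle_a: Glass bottle with red cap, 70 mm across, 146 mm high; origin at the centre of its underside. Leave alone.
- bottle_b: Glass bottle with blue cap, 70 mm across, 146 mm high; origin at the centre of its underside. Leave alone.
- vial_rack: Blue rack of small vials, 62 mm (its x) by 110 mm (its y), 44 mm high over the vials; origin at the centre of its underside. Leave alone.
- mouse: Black computer mouse, 105 mm (its x) by 60 by 34 mm high; origin at the centre of its underside. Leave alone.
- spatula: Flat steel spatula, about 175 mm long (its y), 17 mm wide, 5 mm thick, lying beyond the plate; origin at its underside, midway along the handle. Leave alone.
There are look-alikes about, which are no part of the job. Leave any pink or turquoise look-alike of the lid alone. Leave any yellow look-alike of the plate alone.

How it is judged:
On the way, in this order (a step that is already met when the one before it is completed fails the run):
1. the lid, still lying flat seal up on the bench, is pushed up against the plate's long side facing the robot (angle between lid's own z axis and vertical below 0.15 rad and x of lid in the frame of plate between -0.092 and -0.078 m and contact force between lid and plate above 0.3 N), for 0.05 s.
2. the lid is tipped up on its long side, which stays down against the plate (angle between lid's own z axis and vertical between 0.7 and 1.75 rad and height (world z) of lid_far below 0.022 m and x of lid_far in the frame of plate between -0.065 and -0.03 m), for 0.03 s.
3. the lid has flipped over onto the plate, seal down (angle between lid's own z axis and vertical above 2.9 rad and contact force between lid and plate above 0.3 N and horizontal distance between lid and plate_top below 0.06 m), for 0.1 s.
At the end, for the whole second after the job is handed in: The lid lies at rest flat on the plate with its white seal down (within 3.5 degrees), its centre within 6 mm of the plate's centre seen from above and its long sides within 4 degrees of the plate's (angle between lid's own z axis and vertical above 3.08 rad and horizontal distance between lid and plate_top below 0.006 m and angle between the y axis of lid and the y axis of plate, either way round below 0.07 rad and height (world z) of lid between 0.0165 and 0.0225 m and linear speed of lid below 0.01 m/s and angular speed of lid below 0.1 rad/s); the robot touches nothing.
It fails at once if the lid is lifted: both of its long sides more than 35 mm above the bench (height (world z) of each of lid_far, lid_near above 0.035 m).
It fails at once if the lid is lifted: its centre more than 80 mm above the bench (height (world z) of lid above 0.08 m).
It fails at once if the fingers touch the white seal (contact force between the fingers and seal above 0.5 N).
It fails at once if a bystander (cap, bottle, vial rack, mouse or spatula) is moved by more than 15 mm (distance of any of cap_a, cap_b, cap_blue, bottle_a, bottle_b, vial_rack, mouse, spatula from where it was at the start of the episode above 0.015 m).
It also fails if it takes over 64 s, if anything falls off the work surface, if the arm or the gripper's body presses on something with over 40 N, if the wrist force passes 120 N, or if a joint passes its speed limit or range.

ROBOT

A 6-joint arm with a two-finger parallel gripper is mounted at the origin on the work surface. World frame = base frame: x ahead of the robot, y to its left, z up, the work surface at z = 0. Lengths are in m, angles in rad, forces in N, time in s.
With the tool pointing down it reaches from about 0.35 to 0.975 m from the base axis. Payload 4.9 kg.
Tool frame: the origin (TCP) lies at the very end of the fingers, on their centre line; the grasp point (between the pads) lies 19 mm behind it; y points along the fingers, z is the direction in which the jaws open and shut, and the axes are right-handed (so a half turn about y gives the same grasp; the last joint's range is limited). The gripper opens to 85 mm and grips with 20 to 120 N. Pads are 22 mm wide; open, the fingers measure 114 mm over their backs; the gripper's body (76 mm by 85 mm) begins 54 mm behind the grasp point. The pads swing forward as they close: fully open they stand 13 mm farther back than shut.
Start: joints at [-1.401, 0.053, 1.613, -0, 1.476, -0.119], TCP at [0.178, -0.599, 0.231] pointing down, gripper open.
Joint ranges: [-3.01, 3.01], [-1.01, 2.22], [0.06, 2.58], [-1.02, 4.17], [0.09, 2.62], [-3.14, 3.14]. Speed limits (rad/s): [2.57, 2.57, 3.14, 3.14, 3.14, 3.14].

INTERFACE

Orientations are given as a rotation vector (axis times angle).
In Python, from station import ctrl gives the robot as it stands.
- The arm moves only by the tool arm_command, never from a script. Its argument "steps" is a list of rows, each a list of 3 entries, a list of its own where there are three numbers: the shift along the tool's x, y, z in m, then the turn, a rotation vector about the tool's x, y, z in degrees, then the opening, from 0 (shut) to 1 (fully open). In form: [[[dx, dy, dz], [ax, ay, az], gripper], ...]. A call has 1 to 5 rows; each row is the pose to reach, as a shift and turn from the pose measured when the call began, along the tool's axes at that moment; what a row does not reach only later rows make up. A row lasts 1/10 s, in which the tool goes at most 50 mm and 8.59 degrees, less where a joint would pass 70% of its speed; a pose out of reach is approached as far as the arm can. A call with a gripper value outside its range is refused whole. The fingers move at their own pace and stop on an object; "force" is the grip in N (left out, the last holds). Time passes only in rows, so rows that repeat a pose let the fingers close. It gives the time, the measured TCP pose, the force and the opening at its end, in the units of the state.
- ctrl.get_obs(): the state, without advancing time (a new reading comes with each control period).
- ctrl.get_image(name): name is "scene" or "side" or "wrist"; returns a dict with "img" (400x640x3 uint8, red, green, blue), "camera_matrix" (3x3 intrinsics, pixels), "world_from_camera" (4x4, takes a point from camera to world coordinates). Camera axes: x right, y up, looking along -z (the intrinsics and any distortion apply to the point x, -y, -z); pixel columns grow to the right and rows downward; lengths in m; the calibration is good to about 2 mm. The wrist camera is an equidistant fisheye: a pixel r from the principal point sees the ray r / f radians off the axis. A picture is of the moment at which its call begins. There is no depth.
- ctrl.finish_job(): hands the job in, once; it reports no verdict.
Trained networks look in a picture, given as the dict that the camera call returned (one of the last four; its "shot" number tells which), for a name from the list of things; names that differ only in an ending like _2 or _b are one class to them, and where a whole thing is asked for, a point or a joint stands for the part that bears it (a point fixed in the world has none). Each returns a list of dicts, best first, with "confidence" (0 to 1); they miss things now and then, are a little off and sometimes report something else, mostly with a low value. They report only what shows in the picture. A call takes as long as a camera call. They do not tell look-alikes from the thing itself.
- ctrl.boxes_of(picture, name): "position" ([row, column] in pixels, amid what is visible of it).
The state is a dict: "t": time; "q": joint angles; "dq": joint speeds; "effort": joint torques, N m; "tool_pos": TCP position; "tool_rot": TCP orientation; "contact_force": force on the tool from outside, world axes, zero at the start; "wrist_torque": the same for the moment, N m; "opening": finger opening in m.
Only numpy, scipy, OpenCV 4.12 (cv2) and the standard library are available. Lean on these libraries where they do the work, as an engineer would, in place of code of your own. Each camera call takes 0.05 s, during which the arm holds its last target.

## Working session

There is one attempt and no reset: what is moved stays moved. The work goes in short steps, Python scripts to look and compute and a tool call to move; the robot and the scene stay as the last step left them, time stands still between calls to the robot, and variables do not carry over. Pictures are saved under pics/ and viewed, and the job is handed in when it is done.

Besides the shell and the picture viewer there is one more tool, called after ">>>" as a command line: name --argument value ..., lists and objects as JSON in quotes. arm_command: Moves the arm, as the interface text tells. Its arguments: {"type":"object","properties":{"steps":{"type":"array"},"force":{"type":"number"}},"required":["steps"]}

```bash
ls; mkdir -p pics; python3 - <<'E'
from station import ctrl
import cv2
o=ctrl.get_obs()
print(o)
for n in ("scene","side","wrist"):
    p=ctrl.get_image(n); cv2.imwrite(f"pics/{n}0.png",p["img"][:,:,::-1])
    print(n,p["camera_matrix"].tolist(),p["world_from_camera"].round(4).tolist(),p.keys())
    for k in("lid","plate"):
        print(k,ctrl.boxes_of(p,k))
E
```

```text
pics
{'t': 0.0, 'q': array([-1.40099783e+00,  5.33815521e-02,  1.61427620e+00,  5.19012582e-05,
        1.47599911e+00, -1.19000551e-01]), 'dq': array([-0.0005991 ,  0.0015263 ,  0.00016086, -0.00079967,  0.00051457,
       -0.00022217]), 'effort': array([ 1.11049146e-04, -3.93686914e+01, -3.70172131e+01, -5.76172351e-05,
        7.33346416e-03, -1.32044084e-05]), 'tool_pos': array([ 0.17791034, -0.59850336,  0.23005834]), 'tool_rot': array([-0.3004743 ,  2.0685572 , -2.06424551]), 'contact_force': array([ 0.28679988, -0.29052213,  0.21597197]), 'wrist_torque': array([-0.04613104, -0.03542046, -0.00897537]), 'opening': 0.08534471979578633}
scene [[408.0057041829498, 0.0, 316.66778403837924], [0.0, 408.0057041829498, 199.79443772757332], [0.0, 0.0, 1.0]] [[0.613, -0.4543, 0.6464, 1.1291], [0.79, 0.3477, -0.5049, -0.4205], [0.0046, 0.8202, 0.5721, 0.5618], [0.0, 0.0, 0.0, 1.0]] dict_keys(['img', 'camera_matrix', 'world_from_camera', 'shot'])
lid [{'position': [206.8, 279.8], 'confidence': 0.87}, {'position': [162.7, 297.9], 'confidence': 0.85}, {'position': [201.4, 193.7], 'confidence'
[... 504 characters left out ...]
, 'confidence': 0.74}, {'position': [284.3, 223.9], 'confidence': 0.68}, {'position': [202.9, 223.8], 'confidence': 0.68}]
plate [{'position': [217.5, 337.7], 'confidence': 0.75}, {'position': [169.6, 378.7], 'confidence': 0.67}, {'position': [177.2, 326.6], 'confidence': 0.59}, {'position': [271.2, 364.4], 'confidence': 0.45}]
wrist [[309.70691628693146, 0.0, 323.0714190545834], [0.0, 309.70691628693146, 197.28422484779136], [0.0, 0.0, 1.0]] [[0.2836, 0.9113, 0.2984, 0.2542], [-0.959, 0.2699, 0.087, -0.5768], [-0.0012, -0.3109, 0.9505, 0.3729], [0.0, 0.0, 0.0, 1.0]] dict_keys(['img', 'camera_matrix', 'world_from_camera', 'shot'])
lid [{'position': [11.0, 67.7], 'confidence': 0.61}]
plate []
```

View pics/scene0.png

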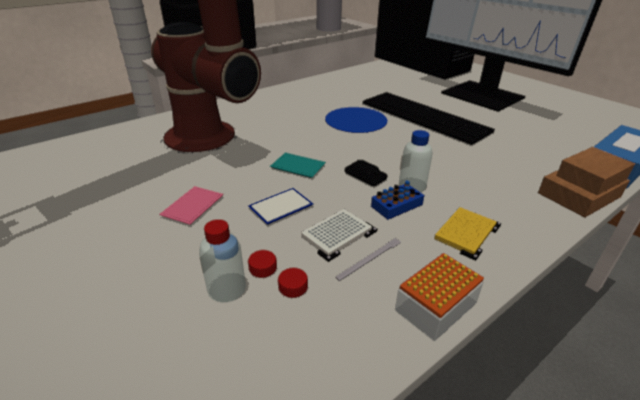

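View pics/side0.png

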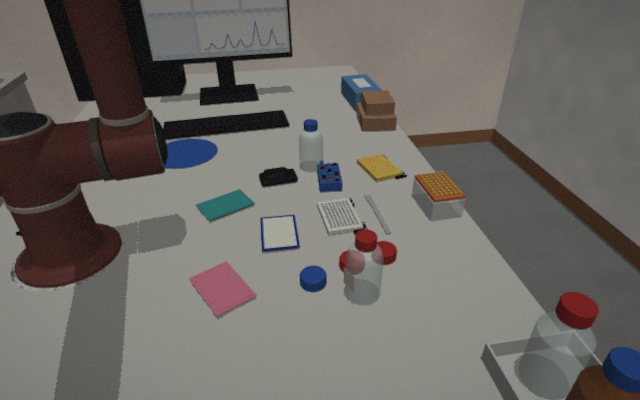

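View pics/wrist0.png

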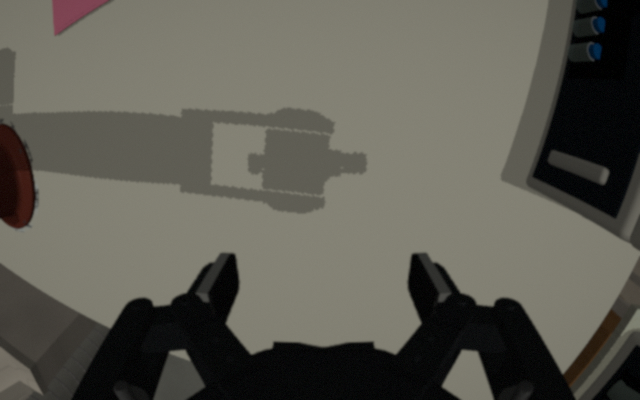

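The lid shows at scene (206,280) / side (232,279), and the white plate at scene (232,338) / side (217,340). The pink, turquoise and yellow ones are look-alikes. Next I'll enlarge both for corner measurement.

```bash
python3 - <<'E'
import cv2
a=cv2.imread("pics/scene0.png")[175:275,235:395]
b=cv2.imread("pics/side0.png")[185:265,245:385]
cv2.imwrite("pics/c1.png",cv2.resize(a,(800,500),interpolation=cv2.INTER_CUBIC))
cv2.imwrite("pics/c2.png",cv2.resize(b,(798,456),interpolation=cv2.INTER_CUBIC))
E
```

```text
(no output)
```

View pics/c1.png

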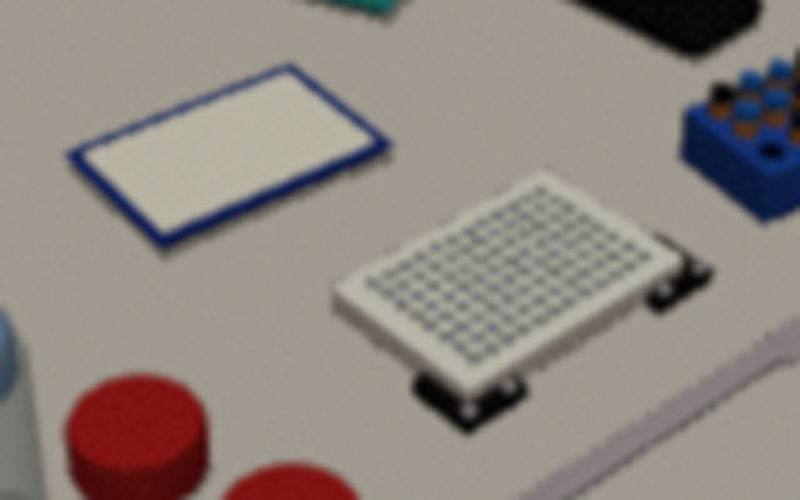

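View pics/c2.png

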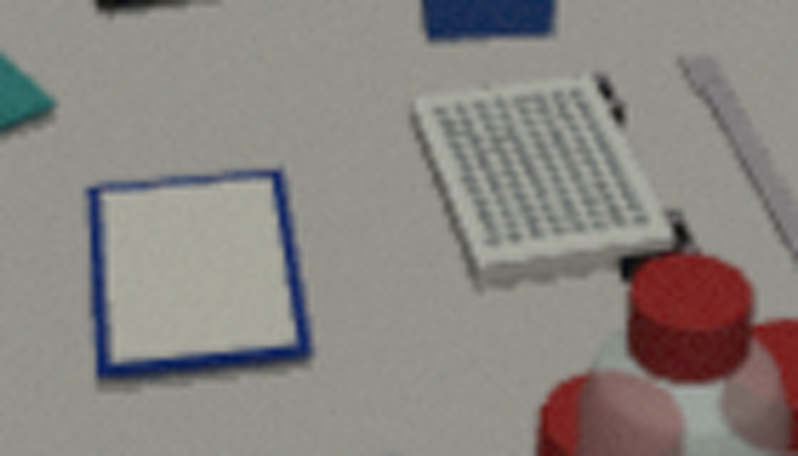

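```bash
cat > h.py <<'E'
import numpy as np
from scipy.optimize import least_squares
from scipy.spatial.transform import Rotation as R
def proj(p,X):
    W=p["world_from_camera"];c=(np.atleast_2d(X)-W[:3,3])@W[:3,:3]
    K=p["camera_matrix"];u=c[:,0]/-c[:,2];v=-c[:,1]/-c[:,2]
    return np.c_[K[0,0]*u+K[0,2],K[1,1]*v+K[1,2]]
def unproj(p,uv,z):
    W=p["world_from_camera"];K=p["camera_matrix"];uv=np.atleast_2d(uv)
    d=np.c_[(uv[:,0]-K[0,2])/K[0,0],-(uv[:,1]-K[1,2])/K[1,1],-np.ones(len(uv))]@W[:3,:3].T
    return W[:3,3]+d*((z-W[2,3])/d[:,2])[:,None]
def rect(x,y,a,w,l,z):
    c=np.array([[-w,l],[-w,-l],[w,-l],[w,l]])/2
    r=np.array([[np.cos(a),-np.sin(a)],[np.sin(a),np.cos(a)]])
    return np.c_[c@r.T+[x,y],np.full(4,z)]
E
python3 - <<'E'
from h import *
from station import ctrl
P={n:ctrl.get_image(n) for n in("scene","side")}
sc=lambda l:(np.array(l)+.5)/5-.5+[235,175]
sd=lambda l:(np.array(l)+.5)/5.7-.5+[245,185]
D={"lid":(.01,{"scene":sc([(68,153),(290,64),(390,144),(165,240)]),"side":sd([(88,188),(281,170),(310,352),(100,372)])}),
"plate":(.0144,{"scene":sc([(333,290),(543,170),(685,257),(468,390)]),"side":sd([(412,100),(595,75),(672,238),(483,265)])})}
for k,(z,d) in D.items():
    for n in d:
        X=unproj(P[n],d[n],z)[:,:2]; c=X.mean(0); print(k,n,c.round(4),X.round(3).tolist(),[round(float(np.linalg.norm(X[i]-X[i-1])),4) for i in range(4)])
        best=None
        def f(q):
            r=rect(q[0],q[1],q[2],.0855,.1275,z)[:,:2]
            return np.array([min(np.linalg.norm(r-x,axis=1)) for x in X])
        s=min((least_squares(f,[*c,a]) for a in(-.6,-.3,0,.3,.6)),key=lambda s:s.cost); print(s.x.round(4),(s.fun*1e3).round(1))
# bystanders
for n in("scene","side"):
  for k in("cap_a","cap_blue","bottle_a","vial_rack","mouse","spatula"):
    for b in ctrl.boxes_of(P[n],k): print(n,k,b["confidence"],unproj(P[n],b["position"][::-1],.02)[0].round(3)) if b["confidence"]>.3 else 0
E
```

```text
lid scene [ 0.4685 -0.0107] [[0.426, -0.073], [0.427, 0.052], [0.511, 0.05], [0.509, -0.072]] [0.0828, 0.125, 0.0843, 0.1221]
[ 0.4685 -0.0107 -0.0107] [1.7 1.5 2.7 3.1]
lid side [ 0.4677 -0.0112] [[0.426, 0.052], [0.51, 0.051], [0.508, -0.075], [0.426, -0.073]] [0.1249, 0.084, 0.1258, 0.0825]
[ 0.4677 -0.0112 -0.0113] [1.2 1.4 1.5 2.3]
plate scene [0.6224 0.0292] [[0.586, -0.037], [0.575, 0.089], [0.66, 0.096], [0.669, -0.031]] [0.0829, 0.1267, 0.0855, 0.1275]
[0.6224 0.0292 0.0771] [1.4 0.4 0.  1.3]
plate side [0.6211 0.0289] [[0.574, 0.089], [0.66, 0.095], [0.665, -0.032], [0.585, -0.037]] [0.1265, 0.0863, 0.1275, 0.081]
[0.6211 0.0289 0.0615] [0.7 0.5 2.3 2.3]
scene cap_a 0.7 [0.532 0.383 0.02 ]
scene cap_a 0.57 [ 0.622 -0.16   0.02 ]
scene cap_a 0.57 [ 0.698 -0.137  0.02 ]
scene bottle_a 0.68 [ 0.571 -0.211  0.02 ]
scene bottle_a 0.62 [0.54  0.386 0.02 ]
scene vial_rack 0.91 [0.632 0.207 0.02 ]
scene mouse 0.9 [0.501 0.235 0.02 ]
scene mouse 0.36 [ 0.488 -0.023  0.02 ]
scene spatula 0.71 [0.726 0.012 0.02 ]
side cap_a 0.55 [ 0.702 -0.129  0.02 ]
side cap_blue 0.88 [ 0.524 -0.196  0.02 ]
side cap_blue 0.38 [0.488 0.222 0.02 ]
side bottle_a 0.67 [ 0.633 -0.189  0.02 ]
side bottle_a 0.64 [0.606 0.403 0.02 ]
side vial_rack 0.77 [0.628 0.203 0.02 ]
side mouse 0.77 [0.477 0.217 0.02 ]
side spatula 0.65 [0.722 0.022 0.02 ]
```

The lid centre is about (0.468, -0.011) with yaw ≈ -0.01. The plate is about (0.622, 0.029) with yaw ≈ 0.075, and the sizes match within 2–3 mm. In the plate frame the lid sits about 29 mm to the right, so I'll push it sideways first, then against the plate.

```bash
cat >> h.py <<'E'
YAW=.075; PL=np.array([.622,.029,0])
RP=R.from_euler("z",YAW)
def w(x,y,z): return PL+RP.apply([x,y,z])      # plate frame -> world
def pf(p): return RP.inv().apply(np.asarray(p)-PL)
def tool(jaw,pitch=0,roty=None):
    """plate-frame: jaw dir 'x' or 'y'(sign by +-), pitch deg: fingers point forward-down; returns R"""
    d=np.array([np.sin(np.radians(pitch)),0,-np.cos(np.radians(pitch))])
    z=np.array(jaw,float); x=np.cross(d,z)
    return RP*R.from_matrix(np.c_[x,d,z])
def go(o,pos,rot,frac=(1,)):
    R0=R.from_rotvec(o["tool_rot"])
    print("dist to go",R0.inv().apply(pos-o["tool_pos"]).round(4).tolist(),"turn",np.degrees((R0.inv()*rot).as_rotvec()).round(1).tolist())
def st(o):
    print("t",round(o["t"],2),"plate",(pf(o["tool_pos"])*1e3).round(1),"F",o["contact_force"].round(1),"op",round(o["opening"],4),"q",o["q"].round(2))
    Rm=(RP.inv()*R.from_rotvec(o["tool_rot"])).as_matrix();print("toolx",Rm[:,0].round(3),"tooly",Rm[:,1].round(3),"toolz",Rm[:,2].round(3))
E
python3 - <<'E'
from h import *
from station import ctrl
o=ctrl.get_obs(); st(o)
print(R.from_rotvec(o["tool_rot"]).as_matrix().round(3))
for s in(1,-1):
    go(o,np.array([.468,-.15,.12]),tool([s,0,0]))
    go(o,np.array([.468,-.15,.12]),tool([0,s,0]))
print("lid in plate",pf([.468,-.011,0]))
E
```

```text
t 1.15 plate [-489.8 -593.1  231.3] F [ 0.  -0.2 -0.5] op 0.0854 q [-1.4   0.05  1.61 -0.    1.48 -0.12]
toolx [-0.977 -0.212  0.   ] tooly [-0.  0. -1.] toolz [ 0.212 -0.977 -0.   ]
[[-0.959 -0.     0.285]
 [-0.285  0.    -0.959]
 [ 0.    -1.    -0.   ]]
dist to go [-0.4059, 0.1113, -0.3479] turn [0.0, -77.7, 0.0]
dist to go [-0.4059, 0.1113, -0.3479] turn [0.0, -167.7, -0.0]
dist to go [-0.4059, 0.1113, -0.3479] turn [-0.0, 102.3, 0.0]
dist to go [-0.4059, 0.1113, -0.3479] turn [0.0, 12.3, 0.0]
lid in plate [-0.15656427 -0.02834838  0.        ]
```

>>> arm_command --steps '[[[-0.05, 0, -0.04], [0, -8, 0], 0.5], [[-0.09, 0, -0.08], [0, -16, 0], 0.5], [[-0.13, 0, -0.11], [0, -24, 0], 0.5], [[-0.16, 0, -0.14], [0, -32, 0], 0.5], [[-0.2, 0, -0.17], [0, -40, 0], 0.5]]'

```text
t: 1.65
tool_pos: [0.3145, -0.3878, 0.2314]
tool_rot: [-0.877, 1.621, -1.622]
contact_force: [1.2, -0.7, 0.8]
opening: 0.0429
```

```bash
cat > s.py <<'E'
import sys
from h import *
from station import ctrl
o=ctrl.get_obs(); st(o)
a=[float(x) for x in sys.argv[1:]]
# args: plate x y z mm, jaw x|y (0/1), pitch
if a: go(o,w(*[v/1e3 for v in a[:3]]),tool([1,0,0] if a[3]==0 else [0,-1,0],a[4]))
E
python3 s.py -156 -130 100 0 0
```

```text
t 1.65 plate [-337.9 -392.6  231.4] F [ 1.2 -0.7  0.8] op 0.0429 q [-1.04 -0.26  1.9   0.    1.5  -0.46]
toolx [-0.608 -0.794  0.   ] tooly [ 0. -0. -1.] toolz [ 0.794 -0.608  0.001]
dist to go [-0.3191, 0.1314, -0.0154] turn [-0.0, -37.5, 0.0]
```

>>> arm_command --steps '[[[-0.05, 0, 0], [0, -8, 0], 0.5], [[-0.1, 0.0, -0.005], [0, -16, 0], 0.5], [[-0.15, 0.02, -0.005], [0, -24, 0], 0.5], [[-0.2, 0.03, -0.01], [0, -32, 0], 0.5], [[-0.25, 0.04, -0.015], [0, -37.5, 0], 0.5]]'

```text
t: 2.15
tool_pos: [0.4356, -0.1755, 0.1927]
tool_rot: [-1.246, 1.149, -1.151]
contact_force: [0.4, 0.6, 0.4]
opening: 0.0427
```

```bash
python3 s.py -156 -130 50 0 0
```

```text
t 2.15 plate [-201.2 -190.   192.7] F [0.4 0.6 0.4] op 0.0427 q [-0.54 -0.31  2.01 -0.    1.44 -0.62]
toolx [ 0.005 -1.     0.001] tooly [ 0.001 -0.001 -1.   ] toolz [1.    0.005 0.001]
dist to go [-0.0599, 0.1427, 0.0454] turn [-0.1, 0.3, 0.1]
```

>>> arm_command --steps '[[[-0.03, 0.02, 0.02], [0, 0, 0], 0.5], [[-0.06, 0.06, 0.045], [0, 0, 0], 0.5], [[-0.06, 0.1, 0.045], [0, 0.3, 0], 0.5], [[-0.06, 0.143, 0.045], [0, 0.3, 0], 0.5], [[-0.06, 0.143, 0.045], [0, 0.3, 0], 0.5]]'

```text
t: 2.65
tool_pos: [0.4707, -0.1097, 0.0433]
tool_rot: [-1.249, 1.164, -1.144]
contact_force: [-0.5, 0.0, -0.4]
opening: 0.0425
```

```bash
cat > pic.py <<'E'
import sys,cv2
from station import ctrl
for n in sys.argv[2:]:
    p=ctrl.get_image(n); im=p["img"][:,:,::-1].copy()
    if n=="scene": im=cv2.resize(im[110:300,170:474],(800,500),interpolation=cv2.INTER_CUBIC)
    elif n=="side": im=cv2.resize(im[130:290,180:436],(800,500),interpolation=cv2.INTER_CUBIC)
    cv2.imwrite(f"pics/{n}{sys.argv[1]}.png",im)
E
python3 s.py -156 -130 5 0 0; python3 pic.py 1 wrist side
```

```text
t 2.65 plate [-161.3 -127.    43.3] F [-0.5  0.  -0.4] op 0.0425 q [-0.38 -0.08  2.08 -0.    1.15 -0.46]
toolx [ 0.001 -1.    -0.005] tooly [-0.011  0.005 -1.   ] toolz [ 1.     0.001 -0.011]
dist to go [0.0032, 0.0382, 0.0057] turn [0.6, 0.0, -0.3]
```

View pics/wrist1.png

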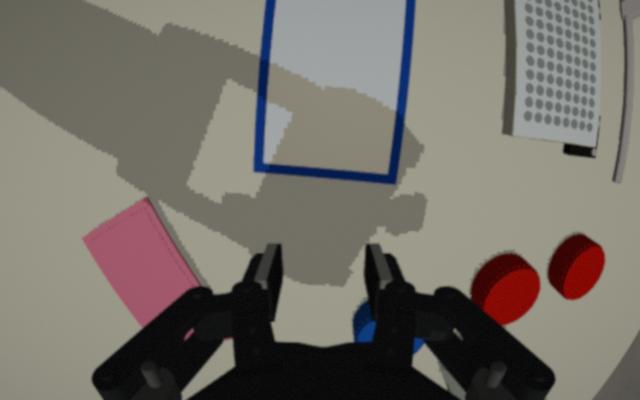

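View pics/side1.png

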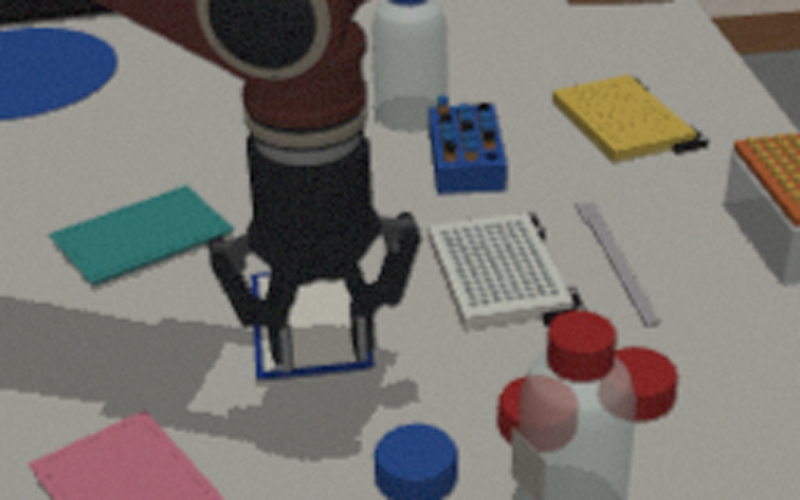

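Wrist view: the lid's right short edge runs (255,170)–(395,183). Both fingers stand clear in front of it and span most of its width, with the caps clear. I'll lower now.

>>> arm_command --steps '[[[0.003, 0.015, 0.005], [0.5, 0, -0.3], 0.5], [[0.003, 0.03, 0.005], [0.5, 0, -0.3], 0.5], [[0.003, 0.038, 0.005], [0.5, 0, -0.3], 0.5], [[0.003, 0.04, 0.005], [0.5, 0, -0.3], 0.5]]'

```text
t: 3.15
tool_pos: [0.4818, -0.1155, 0.0114]
tool_rot: [-1.24, 1.144, -1.164]
contact_force: [0.6, -0.1, 0.3]
opening: 0.0432
```

```bash
python3 s.py -156 -130 2 0 0
```

```text
t 3.15 plate [-150.6 -133.6   11.4] F [ 0.6 -0.1  0.3] op 0.0432 q [-0.39 -0.01  2.08 -0.    1.06 -0.46]
toolx [-0.001 -1.     0.007] tooly [ 0.011 -0.007 -1.   ] toolz [ 1.    -0.001  0.011]
dist to go [-0.0037, 0.0093, -0.0055] turn [-0.6, -0.1, 0.4]
```

>>> arm_command --steps '[[[-0.004, 0.005, -0.005], [-0.6, 0, 0.4], 0.5], [[-0.004, 0.008, -0.005], [-0.6, 0, 0.4], 0.5], [[-0.004, 0.008, -0.005], [-0.6, 0, 0.4], 0.5]]'

```text
t: 3.45
tool_pos: [0.4766, -0.1119, 0.0035]
tool_rot: [-1.243, 1.154, -1.154]
contact_force: [0.4, -0.3, -0.1]
opening: 0.0429
```

```bash
python3 s.py -156 -75 3 0 0; python3 pic.py 2 wrist
```

```text
t 3.45 plate [-155.5 -129.7    3.5] F [ 0.4 -0.3 -0.1] op 0.0429 q [-0.38 -0.    2.08  0.    1.06 -0.46]
toolx [-0.001 -1.    -0.   ] tooly [ 0.  0. -1.] toolz [ 1.    -0.001  0.   ]
dist to go [-0.0547, 0.0005, -0.0005] turn [-0.0, -0.1, -0.0]
```

View pics/wrist2.png

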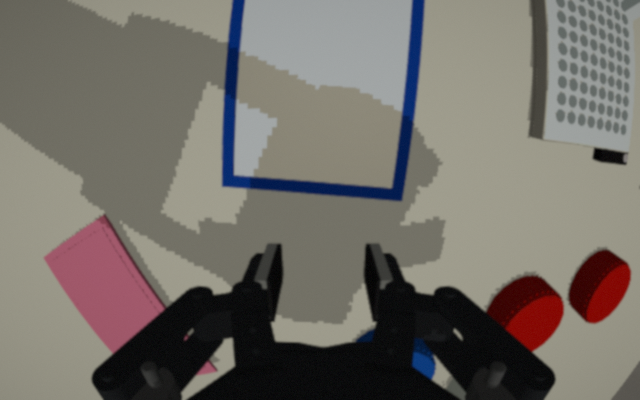

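>>> arm_command --steps '[[[0, 0.002, 0], [0, 0, 0], 0.5], [[0, 0.004, 0], [0, 0, 0], 0.5], [[0, 0.004, 0], [0, 0, 0], 0.5]]'

```text
t: 3.8
tool_pos: [0.4765, -0.1119, -0.0008]
tool_rot: [-1.243, 1.155, -1.154]
contact_force: [0.4, -0.1, -0.6]
opening: 0.0427
```

```bash
python3 s.py
```

```text
t 3.8 plate [-155.6 -129.6   -0.8] F [ 0.4 -0.1 -0.6] op 0.0427 q [-0.38  0.    2.09  0.    1.05 -0.46]
toolx [-0.001 -1.    -0.   ] tooly [-0.  0. -1.] toolz [ 1.    -0.001 -0.   ]
```

>>> arm_command --steps '[[[0, 0.002, 0], [0, 0, 0], 0.5], [[0, 0.003, 0], [0, 0, 0], 0.5], [[0, 0.003, 0], [0, 0, 0], 0.5]]'

```text
t: 4.1
tool_pos: [0.4769, -0.112, -0.0019]
tool_rot: [-1.244, 1.155, -1.153]
contact_force: [-7.5, 3.1, 14.7]
opening: 0.0426
```

```bash
python3 s.py -156 -75 0 0 0
```

```text
t 4.1 plate [-155.2 -129.8   -1.9] F [-7.5  3.1 14.7] op 0.0426 q [-0.38  0.01  2.08  0.    1.05 -0.46]
toolx [-0.001 -1.    -0.001] tooly [-0.001  0.001 -1.   ] toolz [ 1.    -0.001 -0.001]
dist to go [-0.0548, -0.0018, -0.0008] turn [0.1, -0.0, -0.0]
```

Bench contact is at TCP z ≈ -1.5 mm at half opening. Raise 3 mm and push sideways.

>>> arm_command --steps '[[[0, -0.0035, 0], [0, 0, 0], 0.5], [[-0.01, -0.0035, -0.001], [0, 0, 0], 0.5], [[-0.02, -0.0035, -0.001], [0, 0, 0], 0.5], [[-0.028, -0.0035, -0.001], [0, 0, 0], 0.5], [[-0.034, -0.0035, -0.001], [0, 0, 0], 0.5]]'

```text
t: 4.6
tool_pos: [0.473, -0.0771, 0.0012]
tool_rot: [-1.244, 1.155, -1.152]
contact_force: [0.6, -1.0, 0.3]
opening: 0.0427
```

```bash
python3 s.py -156 -75 1.5 0 0; python3 pic.py 3 wrist
```

```text
t 4.6 plate [-156.5  -94.6    1.2] F [ 0.6 -1.   0.3] op 0.0427 q [-0.32 -0.02  2.11  0.    1.06 -0.39]
toolx [ 0.    -1.    -0.001] tooly [-0.002  0.001 -1.   ] toolz [ 1.     0.    -0.002]
dist to go [-0.0196, -0.0002, 0.0005] turn [0.1, 0.0, -0.1]
```

View pics/wrist3.png

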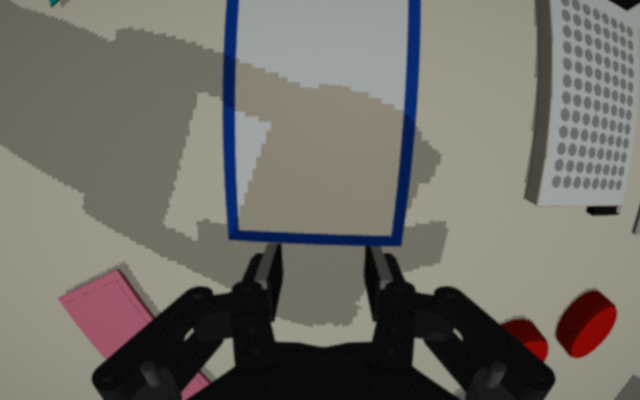

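The lid's end edge (230,238)–(402,243) now lies square on both fingertips, so I'll keep pushing.

>>> arm_command --steps '[[[-0.006, -0.0003, 0], [0, 0, 0], 0.5], [[-0.012, -0.0003, 0], [0, 0, 0], 0.5], [[-0.017, -0.0003, 0], [0, 0, 0], 0.5], [[-0.02, -0.0003, 0], [0, 0, 0], 0.5], [[-0.02, -0.0003, 0], [0, 0, 0], 0.5]]'

```text
t: 5.15
tool_pos: [0.4712, -0.0562, 0.0014]
tool_rot: [-1.244, 1.156, -1.151]
contact_force: [0.1, -0.8, -0.9]
opening: 0.0428
```

```bash
python3 s.py -156 -75 1.5 0 0; python3 pic.py 4 wrist scene side
```

```text
t 5.15 plate [-156.8  -73.6    1.4] F [ 0.1 -0.8 -0.9] op 0.0428 q [-0.28 -0.03  2.12  0.    1.06 -0.35]
toolx [ 0.001 -1.    -0.002] tooly [-0.002  0.002 -1.   ] toolz [ 1.     0.001 -0.002]
dist to go [0.0014, -0.0001, 0.0008] turn [0.1, 0.1, -0.1]
```

View pics/wrist4.png

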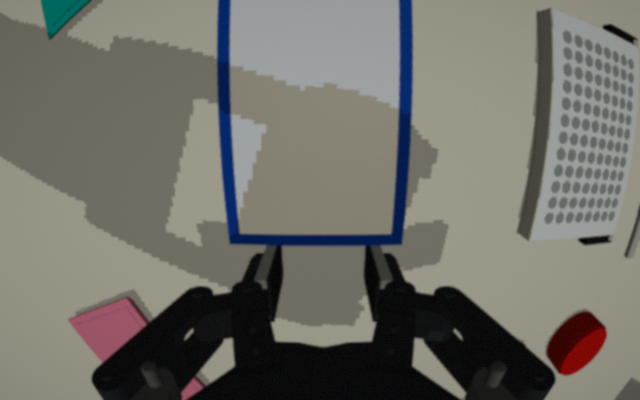

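View pics/scene4.png

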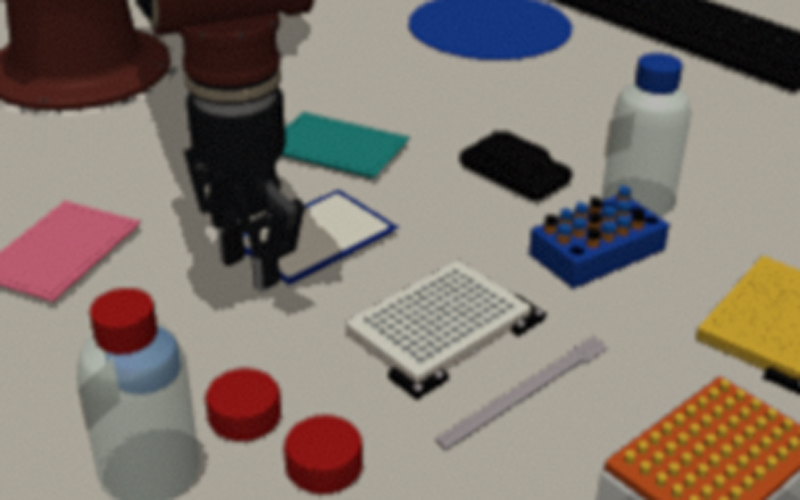

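```bash
cat >> h.py <<'E'
def fish(p,uv,z):
    W=p["world_from_camera"];K=p["camera_matrix"];uv=np.atleast_2d(uv).astype(float)
    d=(uv-[K[0,2],K[1,2]])/K[0,0]; th=np.linalg.norm(d,axis=1); k=np.sin(th)/th
    c=np.c_[d[:,0]*k,-d[:,1]*k,-np.cos(th)]@W[:3,:3].T
    return W[:3,3]+c*((z-W[2,3])/c[:,2])[:,None]
E
python3 - <<'E'
from h import *
from station import ctrl
import cv2
p=ctrl.get_image("wrist")
im=p["img"][:,:,::-1]
cv2.imwrite("pics/w5.png",cv2.resize(im[0:260,500:640],(420,780))[:600])
print("lid end",[ (pf(x)*1e3).round(1).tolist() for x in fish(p,[(230,243),(402,243)],.009)])
print("plate top",[ (pf(x)*1e3).round(1).tolist() for x in fish(p,[(548,11),(530,239),(617,239)],.0144)])
E
```

```text
lid end [[-203.4, -63.0, 9.0], [-117.8, -62.7, 9.0]]
plate top [[-44.7, 60.3, 14.4], [-43.1, -61.3, 14.4], [47.1, -67.6, 14.4]]
```

View pics/w5.png

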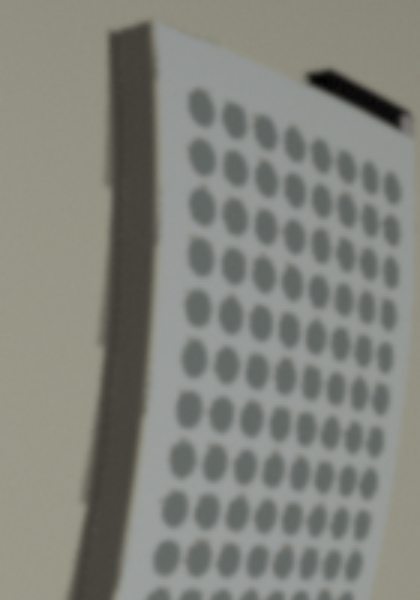

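Lid end is at plate y = -63, so the centre is about +1 mm laterally and square. Back off, rise, and go round to the robot side with the jaw along plate y.

>>> arm_command --steps '[[[0.02, 0, 0], [0, 0, 0], 0.5], [[0.03, -0.03, 0], [0, 0, 0], 0.5], [[0.03, -0.07, -0.01], [0, 0, 0], 0.5], [[0.03, -0.08, -0.05], [0, 8, 0], 0.5], [[0.0, -0.08, -0.08], [0, 16, 0], 0.5]]'

```text
t: 5.85
tool_pos: [0.3931, -0.0652, 0.085]
tool_rot: [-1.098, 1.362, -1.367]
contact_force: [0.1, 0.4, 0.9]
opening: 0.0427
```

```bash
python3 s.py -245 0 70 1 0
```

```text
t 5.85 plate [-235.3  -76.8   85. ] F [0.1 0.4 0.9] op 0.0427 q [-0.35 -0.4   2.26  0.    1.28 -0.14]
toolx [-0.285 -0.959  0.   ] tooly [ 0.003 -0.001 -1.   ] toolz [ 0.959 -0.285  0.004]
dist to go [-0.0709, 0.0148, -0.0312] turn [-0.2, 73.5, -0.1]
```

>>> arm_command --steps '[[[-0.02, 0, -0.02], [0, 8, 0], 0.5], [[-0.05, 0, -0.03], [0, 16, 0], 0.5], [[-0.071, 0, -0.031], [0, 24, 0], 0.5], [[-0.071, 0, -0.031], [0, 32, 0], 0.5], [[-0.071, 0, -0.031], [0, 40, 0], 0.5]]'

```text
t: 6.35
tool_pos: [0.3778, 0.0112, 0.0849]
tool_rot: [-0.623, 1.841, -1.846]
contact_force: [0.5, 0.4, -0.4]
opening: 0.0428
```

```bash
python3 s.py -245 0 30 1 0
```

```text
t 6.35 plate [-244.8    0.6   84.9] F [ 0.5  0.4 -0.4] op 0.0428 q [-0.17 -0.47  2.31 -0.    1.3   0.75]
toolx [-0.837 -0.548 -0.002] tooly [ 0.004 -0.001 -1.   ] toolz [ 0.548 -0.837  0.003]
dist to go [0.0006, 0.0549, 0.0002] turn [-0.1, 33.2, -0.2]
```

>>> arm_command --steps '[[[0, 0.01, 0], [0, 8, 0], 0.5], [[0, 0.02, 0], [0, 16, 0], 0.5], [[0, 0.03, 0], [0, 24, 0], 0.5], [[0, 0.045, 0], [0, 33, 0], 0.5], [[0, 0.055, 0], [0, 33, 0], 0.5]]'

```text
t: 6.85
tool_pos: [0.3776, 0.0111, 0.029]
tool_rot: [-0.082, 2.179, -2.181]
contact_force: [0.6, 0.4, -0.6]
opening: 0.0425
```

```bash
python3 s.py -240 0 2 1 0; python3 pic.py 6 wrist
```

```text
t 6.85 plate [-245.     0.5   29. ] F [ 0.6  0.4 -0.6] op 0.0425 q [-0.17 -0.37  2.34 -0.    1.16  1.32]
toolx [-1.    -0.003 -0.003] tooly [ 0.003 -0.001 -1.   ] toolz [ 0.003 -1.     0.001]
dist to go [-0.005, 0.027, 0.0005] turn [-0.1, 0.2, -0.2]
```

View pics/wrist6.png

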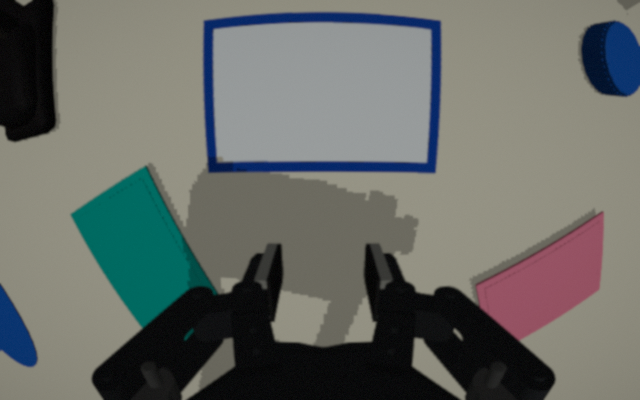

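```bash
python3 - <<'E'
from h import *
from station import ctrl
p=ctrl.get_image("wrist")
print([ (pf(x)*1e3).round(1).tolist() for x in fish(p,[(215,290),(150,165),(475,285),(210,172),(434,172),(205,20),(440,20)],.01)])
E
```

```text
[[-282.9, 70.8, 10.0], [-199.4, 102.2, 10.0], [-281.2, -102.9, 10.0], [-204.5, 63.2, 10.0], [-204.0, -60.7, 10.0], [-120.5, 63.5, 10.0], [-120.0, -60.9, 10.0]]
```

Clear on both sides: the turquoise edge is at y > 85 and the pink one at y < -100. Lid sides are at plate x = -204 / -120, square. Lower, then push forward.

>>> arm_command --steps '[[[-0.003, 0.012, 0], [0, 0, 0], 0.5], [[-0.005, 0.024, 0], [0, 0, 0], 0.5], [[-0.01, 0.027, 0], [0, 0, 0], 0.5], [[-0.02, 0.0275, 0], [0, 0, 0], 0.5], [[-0.03, 0.0275, 0], [0, 0, 0], 0.5]]'

```text
t: 7.45
tool_pos: [0.4076, 0.0137, 0.0015]
tool_rot: [-0.089, 2.178, -2.18]
contact_force: [-0.3, -1.0, 0.5]
opening: 0.0428
```

```bash
python3 s.py -150 1 1.5 1 0
```

```text
t 7.45 plate [-214.9    0.8    1.5] F [-0.3 -1.   0.5] op 0.0428 q [-0.15 -0.21  2.28 -0.    1.08  1.34]
toolx [-1.    -0.007 -0.001] tooly [ 0.001 -0.001 -1.   ] toolz [ 0.007 -1.     0.001]
dist to go [-0.0649, 0.0001, 0.0002] turn [-0.0, 0.4, -0.1]
```

>>> arm_command --steps '[[[-0.012, 0, 0], [0, 0.4, 0], 0.5], [[-0.024, 0, 0], [0, 0.4, 0], 0.5], [[-0.036, 0, 0], [0, 0.4, 0], 0.5], [[-0.048, 0, 0], [0, 0.4, 0], 0.5], [[-0.058, 0, 0], [0, 0.4, 0], 0.5]]'

```text
t: 7.95
tool_pos: [0.4669, 0.0184, 0.0022]
tool_rot: [-0.081, 2.181, -2.183]
contact_force: [-1.5, 1.1, 1.0]
opening: 0.043
```

```bash
python3 s.py -145 1 1.5 1 0; python3 pic.py 7 wrist
```

```text
t 7.95 plate [-155.5    1.1    2.2] F [-1.5  1.1  1. ] op 0.043 q [-0.12 -0.06  2.14 -0.    1.06  1.38]
toolx [-1.    -0.001 -0.002] tooly [ 0.002 -0.001 -1.   ] toolz [ 0.001 -1.     0.001]
dist to go [-0.0105, 0.0007, 0.0001] turn [-0.1, 0.1, -0.1]
```

View pics/wrist7.png

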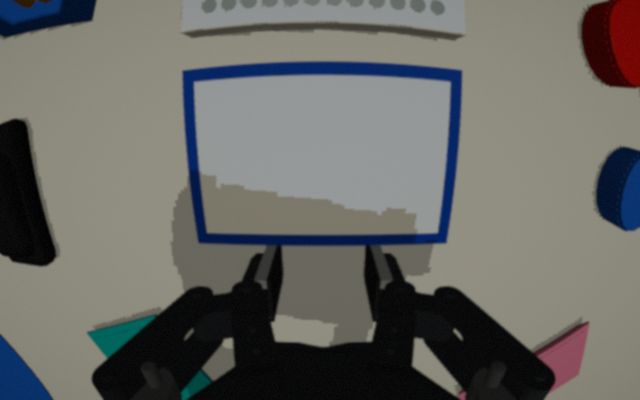

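The lid (183–462 at its far edge) is centred in front of the plate (182–464) and parallel to it. I'll continue until contact.

>>> arm_command --steps '[[[-0.006, 0.0007, 0], [0, 0, 0], 0.5], [[-0.011, 0.0007, 0], [0, 0, 0], 0.5], [[-0.015, 0.0007, 0], [0, 0, 0], 0.5], [[-0.017, 0.0007, 0], [0, 0, 0], 0.5], [[-0.018, 0.0007, 0], [0, 0, 0], 0.5]]'

```text
t: 8.5
tool_pos: [0.4833, 0.0197, 0.001]
tool_rot: [-0.087, 2.184, -2.186]
contact_force: [-9.5, -0.5, 5.0]
opening: 0.0427
```

```bash
python3 s.py -139 1 1.5 1 0; python3 pic.py 8 wrist
```

```text
t 8.5 plate [-139.     1.1    1. ] F [-9.5 -0.5  5. ] op 0.0427 q [-0.11 -0.01  2.1  -0.    1.06  1.38]
toolx [-1.    -0.001  0.004] tooly [-0.004 -0.001 -1.   ] toolz [ 0.001 -1.     0.001]
dist to go [-0.0, -0.0005, 0.0001] turn [-0.0, 0.1, 0.2]
```

View pics/wrist8.png

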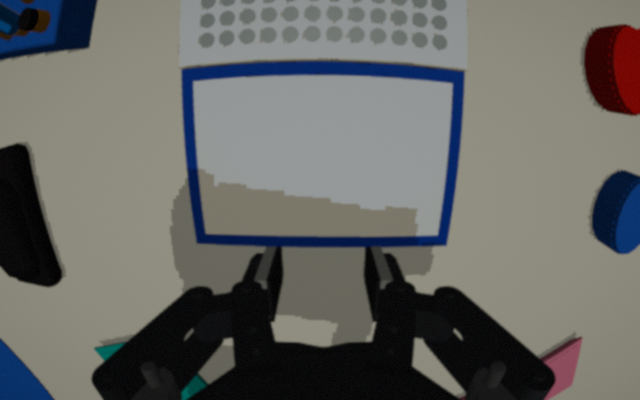

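Full contact: F ≈ -9.5 N, lid x ≈ -85.3 mm, so step 1 is met. Next is the tip-up arc. I'll compute it from the lid geometry, with the bevel pivot sliding down along the plate side.

```bash
cat > arc.py <<'E'
import sys
from h import *
from station import ctrl
o=ctrl.get_obs(); st(o)
XP=-42.75
def rot(v,t): return np.array([v[0]*np.cos(t)+v[1]*np.sin(t),-v[0]*np.sin(t)+v[1]*np.cos(t)])
def C(t):
    if t<np.radians(48.8): return np.array([XP-(7*np.cos(t)+10*np.sin(t)),0])
    D=np.array([XP-2*np.sin(t),0]); return D-rot((7,8),t)
def A(t): return C(t)+rot((-78.5,8),t)
def tcp(th,p,s=7.,pre=1.5):
    t=np.radians(th);p=np.radians(p)
    n=np.array([np.cos(p),np.sin(p)]);d=np.array([np.sin(p),-np.cos(p)])
    return A(t)-11*n+s*d+pre*np.array([np.cos(t),-np.sin(t)])
if __name__=="__main__":
    R0=R.from_rotvec(o["tool_rot"])
    y=float(sys.argv[1]); pre=float(sys.argv[2])
    for a in sys.argv[3:]:
        th,p=[float(v) for v in a.split(",")]
        x,z=tcp(th,p,pre=pre)
        pos=w(x/1e3,y/1e3,z/1e3)
        print(th,(round(x,1),round(z,1)),R0.inv().apply(pos-o["tool_pos"]).round(4).tolist(),np.degrees((R0.inv()*tool([0,-1,0],p)).as_rotvec()).round(1).tolist())
E
python3 arc.py 1.1 1.5 0,0 4,-1 9,-3 14,-5 19,-7
```

```text
t 8.55 plate [-139.     1.1    1. ] F [-8.8 -1.7  4.8] op 0.0427 q [-0.11 -0.01  2.1  -0.    1.06  1.38]
toolx [-1.    -0.001  0.004] tooly [-0.004 -0.001 -1.   ] toolz [ 0.001 -1.     0.001]
0.0 (np.float64(-137.8), np.float64(1.0)) [-0.0013, -0.0, 0.0] [-0.0, 0.1, 0.2]
4.0 (np.float64(-137.8), np.float64(6.5)) [-0.0012, -0.0056, 0.0] [-0.0, 0.1, -0.8]
9.0 (np.float64(-137.4), np.float64(13.5)) [-0.0016, -0.0126, 0.0] [-0.1, 0.1, -2.8]
14.0 (np.float64(-136.3), np.float64(20.4)) [-0.0026, -0.0194, 0.0] [-0.1, 0.1, -4.8]
19.0 (np.float64(-134.6), np.float64(27.0)) [-0.0043, -0.0261, 0.0] [-0.1, 0.1, -6.8]
```

>>> arm_command --steps '[[[-0.002, 0, 0], [0, 0, 0], 0.5], [[-0.002, -0.005, 0], [0, 0, -1], 0.5], [[-0.0025, -0.011, 0], [0, 0, -2.5], 0.5], [[-0.003, -0.017, 0], [0, 0, -4], 0.5], [[-0.004, -0.02, 0], [0, 0, -5], 0.5]]'

```text
t: 9.05
tool_pos: [0.4844, 0.0201, 0.0204]
tool_rot: [0.194, -2.2, 2.209]
contact_force: [-9.4, -1.1, -0.1]
opening: 0.0425
```

```bash
python3 arc.py 1.1 2 10,-4 14,-5 18,-7 23,-9 28,-11 33,-13; python3 pic.py 9 side wrist scene
```

```text
t 9.05 plate [-137.9    1.4   20.4] F [-9.4 -1.1 -0.1] op 0.0425 q [-0.1   0.02  2.03 -0.02  1.19  1.4 ]
toolx [-0.995 -0.001  0.1  ] tooly [-0.1   -0.    -0.995] toolz [ 0.001 -1.     0.   ]
10.0 (np.float64(-136.8), np.float64(14.9)) [-0.0016, 0.0053, 0.0003] [-0.0, 0.0, 1.8]
14.0 (np.float64(-135.8), np.float64(20.3)) [-0.0021, -0.0, 0.0003] [-0.0, 0.0, 0.8]
18.0 (np.float64(-134.6), np.float64(25.6)) [-0.0028, -0.0055, 0.0003] [-0.0, 0.0, -1.2]
23.0 (np.float64(-132.4), np.float64(32.1)) [-0.0043, -0.0121, 0.0003] [-0.0, 0.0, -3.2]
28.0 (np.float64(-129.5), np.float64(38.2)) [-0.0065, -0.0185, 0.0003] [-0.0, 0.0, -5.2]
33.0 (np.float64(-126.2), np.float64(44.0)) [-0.0093, -0.0247, 0.0003] [-0.0, 0.0, -7.2]
```

View pics/side9.png

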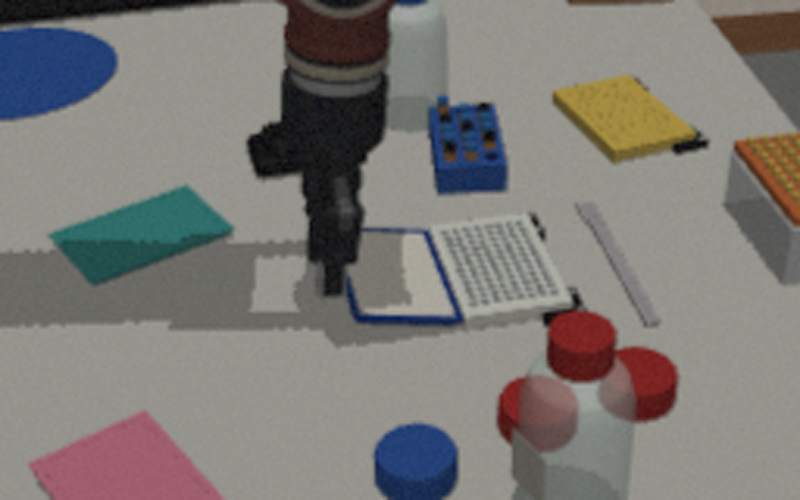

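View pics/wrist9.png

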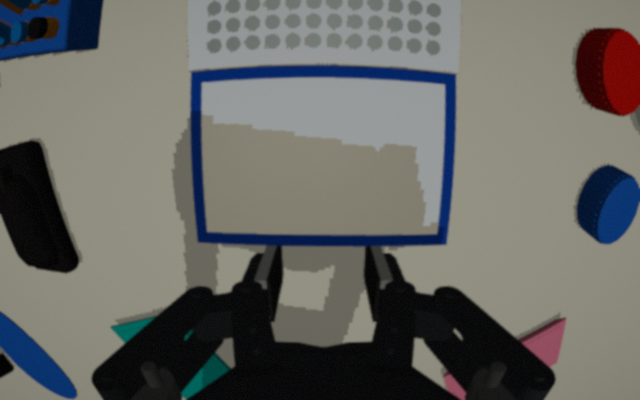

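The lid is turning up (side view). Its near edge stays at (199–446, 240) in the wrist view, so there's no slip. Continuing the arc.

>>> arm_command --steps '[[[-0.003, -0.003, 0], [0, 0, -0.5], 0.5], [[-0.0035, -0.008, 0], [0, 0, -2], 0.5], [[-0.005, -0.014, 0], [0, 0, -4], 0.5], [[-0.007, -0.0195, 0], [0, 0, -5.5], 0.5], [[-0.0095, -0.025, 0], [0, 0, -7], 0.5]]'

```text
t: 9.7
tool_pos: [0.4939, 0.021, 0.044]
tool_rot: [0.327, -2.122, 2.141]
contact_force: [-7.6, -0.7, 3.8]
opening: 0.0427
```

```bash
python3 arc.py 1.1 2 33,-13 38,-15 42,-17 47,-19 51,-21 55,-23 60,-25; python3 pic.py 10 side wrist
```

```text
t 9.7 plate [-128.3    1.6   44. ] F [-7.6 -0.7  3.8] op 0.0427 q [-0.09  0.1   1.91 -0.04  1.36  1.42]
toolx [-0.974 -0.     0.228] tooly [-0.228 -0.    -0.974] toolz [ 0. -1. -0.]
33.0 (np.float64(-126.2), np.float64(44.0)) [-0.0021, -0.0005, 0.0005] [-0.0, 0.0, 0.2]
38.0 (np.float64(-122.2), np.float64(49.5)) [-0.0047, -0.0067, 0.0005] [-0.0, 0.0, -1.8]
42.0 (np.float64(-118.7), np.float64(53.7)) [-0.0071, -0.0116, 0.0005] [-0.0, 0.0, -3.8]
47.0 (np.float64(-113.8), np.float64(58.4)) [-0.0108, -0.0173, 0.0005] [-0.0, 0.0, -5.8]
51.0 (np.float64(-109.6), np.float64(62.3)) [-0.014, -0.022, 0.0005] [-0.0, 0.0, -7.8]
55.0 (np.float64(-105.1), np.float64(66.3)) [-0.0175, -0.0269, 0.0005] [-0.0, 0.0, -9.8]
60.0 (np.float64(-99.2), np.float64(70.6)) [-0.0223, -0.0325, 0.0005] [-0.0, 0.0, -11.8]
```

View pics/side10.png

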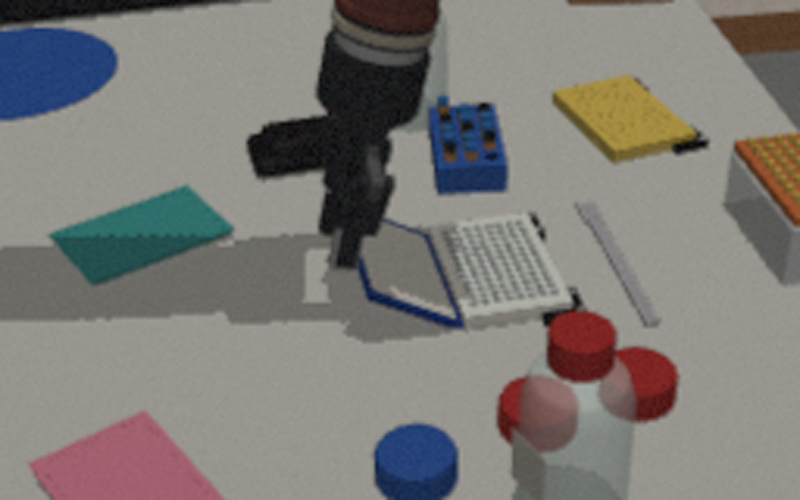

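View pics/wrist10.png

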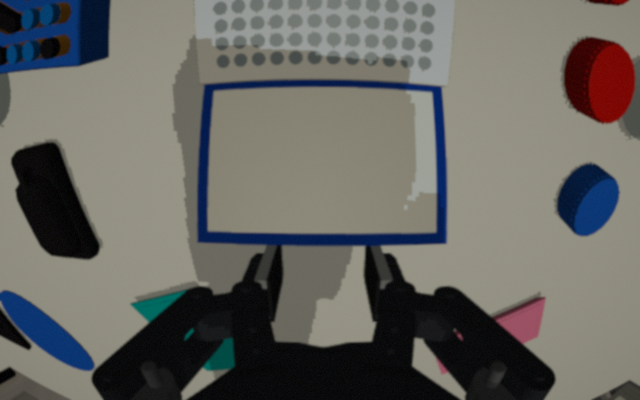

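The lid leans at about 32°, still held without slip. Continuing to about 53°.

>>> arm_command --steps '[[[-0.0035, -0.003, 0.0005], [0, 0, -1], 0.5], [[-0.006, -0.008, 0.0005], [0, 0, -2.5], 0.5], [[-0.009, -0.014, 0.0005], [0, 0, -4.5], 0.5], [[-0.012, -0.019, 0.0005], [0, 0, -6.5], 0.5], [[-0.0155, -0.0245, 0.0005], [0, 0, -8.5], 0.5]]'

```text
t: 10.3
tool_pos: [0.5147, 0.0221, 0.0667]
tool_rot: [0.472, -2.026, 2.056]
contact_force: [-4.5, 0.4, 5.5]
opening: 0.0429
```

```bash
python3 arc.py 1.1 2 51,-21 55,-23 60,-25 65,-27 70,-29 75,-29; python3 pic.py 11 side wrist
```

```text
t 10.3 plate [-107.5    1.2   66.7] F [-4.5  0.4  5.5] op 0.0429 q [-0.07  0.22  1.76 -0.05  1.54  1.44]
toolx [-0.928 -0.     0.373] tooly [-0.373 -0.    -0.928] toolz [ 0. -1. -0.]
51.0 (np.float64(-109.6), np.float64(62.3)) [0.0004, 0.0049, 0.0001] [-0.0, 0.0, 0.9]
55.0 (np.float64(-105.1), np.float64(66.3)) [-0.0023, -0.0005, 0.0001] [-0.0, 0.0, -1.1]
60.0 (np.float64(-99.2), np.float64(70.6)) [-0.0063, -0.0068, 0.0001] [-0.0, 0.0, -3.1]
65.0 (np.float64(-92.8), np.float64(74.4)) [-0.0107, -0.0127, 0.0001] [-0.0, 0.0, -5.1]
70.0 (np.float64(-86.2), np.float64(77.7)) [-0.0156, -0.0181, 0.0001] [-0.0, 0.0, -7.1]
75.0 (np.float64(-79.3), np.float64(79.9)) [-0.0212, -0.0228, 0.0001] [-0.0, 0.0, -7.1]
```

View pics/side11.png

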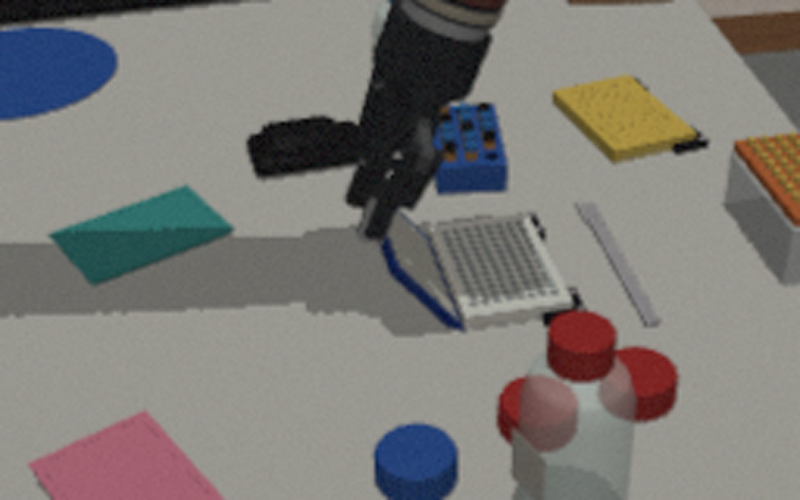

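View pics/wrist11.png

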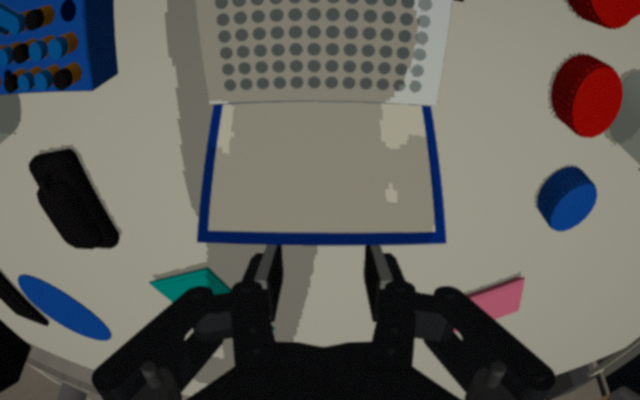

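Lean is now about 54°, so a level push should work from here. A bit more arc, then level.

>>> arm_command --steps '[[[-0.004, -0.003, 0], [0, 0, -1], 0.5], [[-0.0075, -0.0075, 0], [0, 0, -2], 0.5], [[-0.011, -0.011, 0], [0, 0, -2], 0.5], [[-0.016, -0.013, 0], [0, 0, -2], 0.5], [[-0.021, -0.015, 0], [0, 0, -2], 0.5]]'

```text
t: 10.9
tool_pos: [0.5417, 0.024, 0.0734]
tool_rot: [0.501, -2.005, 2.038]
contact_force: [-0.5, 0.6, 0.8]
opening: 0.0427
```

```bash
python3 arc.py 1.1 0 65,-24 70,-24 75,-24 80,-24 85,-24 90,-24 95,-24; python3 pic.py 12 side wrist
```

```text
t 10.9 plate [-80.4   1.   73.4] F [-0.5  0.6  0.8] op 0.0427 q [-0.06  0.29  1.67 -0.06  1.6   1.44]
toolx [-0.915 -0.     0.403] tooly [-0.403 -0.    -0.915] toolz [ 0. -1.  0.]
65.0 (np.float64(-93.6), np.float64(75.6)) [0.0129, 0.0033, -0.0001] [-0.0, 0.0, -0.3]
70.0 (np.float64(-86.8), np.float64(78.4)) [0.0078, -0.002, -0.0001] [-0.0, 0.0, -0.3]
75.0 (np.float64(-79.7), np.float64(80.7)) [0.0023, -0.0069, -0.0001] [-0.0, 0.0, -0.3]
80.0 (np.float64(-72.5), np.float64(82.3)) [-0.0037, -0.0113, -0.0001] [-0.0, 0.0, -0.3]
85.0 (np.float64(-65.1), np.float64(83.3)) [-0.0101, -0.0152, -0.0001] [-0.0, 0.0, -0.3]
90.0 (np.float64(-57.6), np.float64(83.6)) [-0.0168, -0.0185, -0.0001] [-0.0, 0.0, -0.3]
95.0 (np.float64(-50.2), np.float64(83.3)) [-0.0237, -0.0212, -0.0001] [-0.0, 0.0, -0.3]
```

View pics/side12.png

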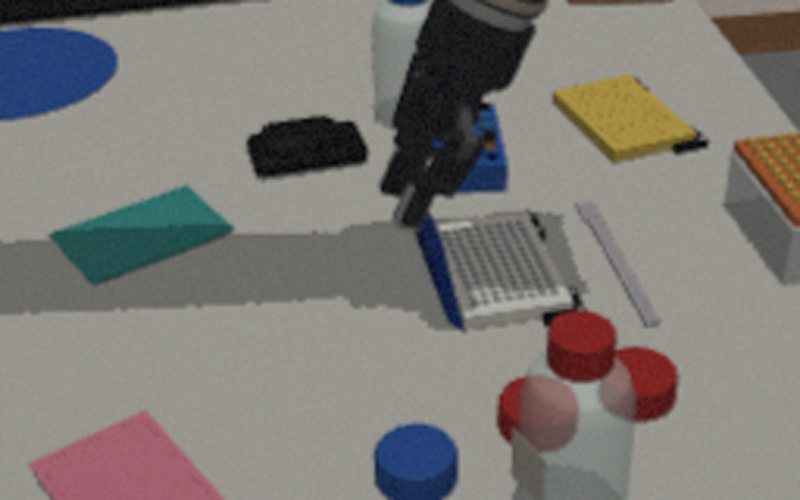

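View pics/wrist12.png

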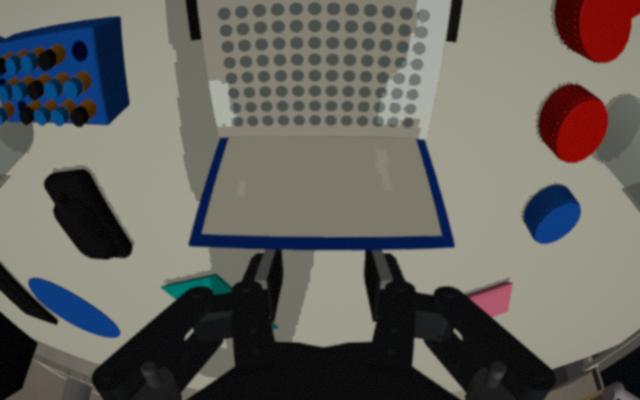

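Lean about 75°, low force. Level push past upright, straightening the tool slightly.

>>> arm_command --steps '[[[-0.008, -0.0035, 0], [0, 0, 1], 0.5], [[-0.015, -0.0065, 0], [0, 0, 3], 0.5], [[-0.022, -0.0095, 0], [0, 0, 5], 0.5], [[-0.029, -0.0125, 0], [0, 0, 7], 0.5], [[-0.035, -0.0155, 0], [0, 0, 9], 0.5]]'

```text
t: 11.5
tool_pos: [0.5807, 0.0269, 0.0733]
tool_rot: [0.35, -2.107, 2.128]
contact_force: [0.3, -0.6, -0.6]
opening: 0.0428
```

```bash
python3 s.py; python3 pic.py 13 side wrist
```

```text
t 11.5 plate [-41.3   1.   73.3] F [ 0.3 -0.6 -0.6] op 0.0428 q [-0.06  0.26  1.67 -0.04  1.46  1.44]
toolx [-0.968 -0.     0.251] tooly [-0.251 -0.    -0.968] toolz [ 0. -1.  0.]
```

View pics/side13.png

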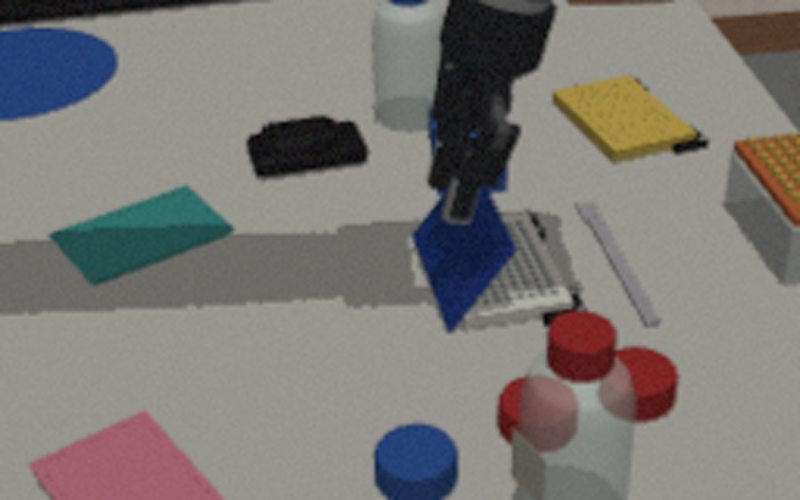

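View pics/wrist13.png

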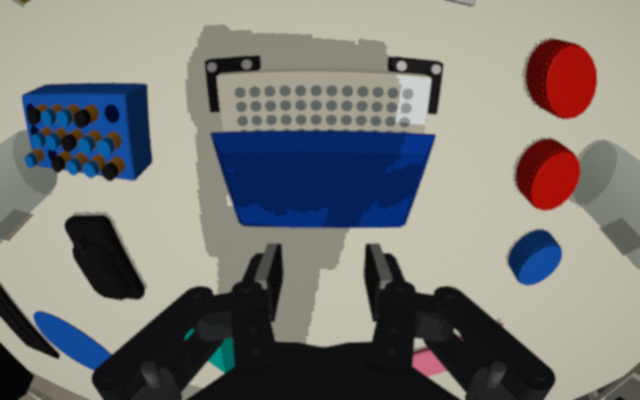

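The lid has passed upright and is falling onto the plate, free of the fingers. I'll hold, then look.

>>> arm_command --steps '[[[0.01, -0.003, 0], [0, 0, 3], 0.5], [[0.02, -0.006, 0], [0, 0, 6], 0.5], [[0.03, -0.008, 0], [0, 0, 10], 0.5], [[0.04, -0.01, 0], [0, 0, 14], 0.5]]'

```text
t: 12.0
tool_pos: [0.5444, 0.0242, 0.0939]
tool_rot: [-0.09, 2.186, -2.187]
contact_force: [0.5, -1.3, 0.9]
opening: 0.0428
```

```bash
python3 s.py -110 0 60 1 0; python3 pic.py 14 side wrist scene
```

```text
t 12.0 plate [-77.8   1.   93.9] F [ 0.5 -1.3  0.9] op 0.0428 q [-0.09 -0.01  1.91 -0.    1.24  1.4 ]
toolx [-1.    -0.     0.007] tooly [-0.007 -0.    -1.   ] toolz [ 0. -1.  0.]
dist to go [0.032, 0.0342, 0.001] turn [-0.0, 0.0, 0.4]
```

View pics/side14.png

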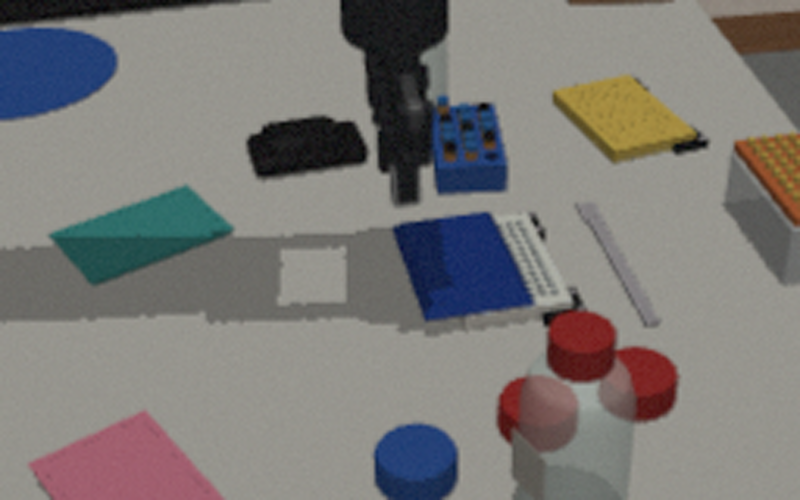

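View pics/wrist14.png

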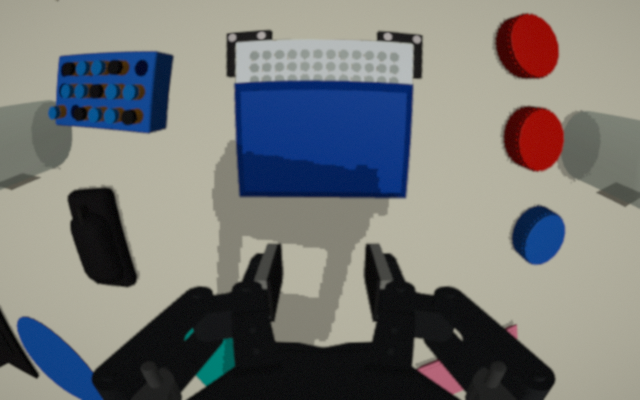

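View pics/scene14.png

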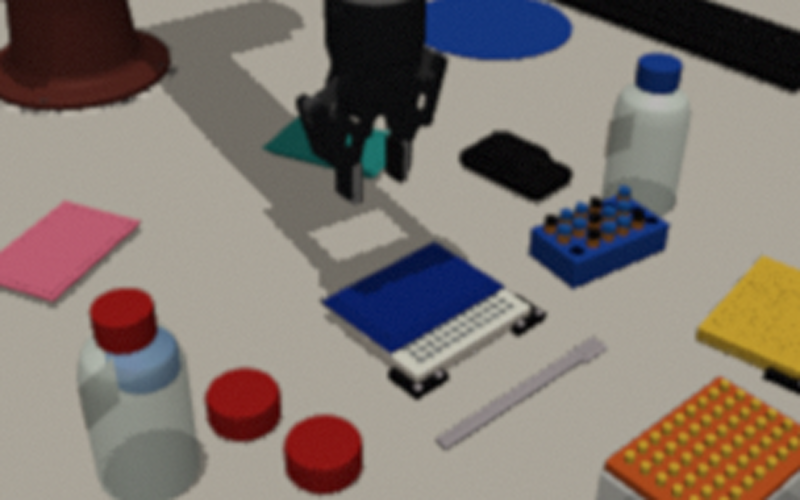

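The lid lies seal down on the plate, displaced towards the robot. I'll measure the overhang.

```bash
python3 - <<'E'
from h import *
from station import ctrl
p=ctrl.get_image("wrist"); o=ctrl.get_obs(); st(o)
for uv in [(237,84),(413,87),(406,198),(240,197)]: print("lid",(pf(fish(p,uv,.0155)[0])*1e3).round(1))
for uv in [(236,41),(414,42)]: print("plate",(pf(fish(p,uv,.0144)[0])*1e3).round(1))
E
```

```text
t 12.2 plate [-77.7   1.   93.9] F [-0.3  0.1 -1. ] op 0.0428 q [-0.09 -0.    1.91 -0.    1.25  1.41]
toolx [-1.    -0.     0.011] tooly [-0.011 -0.    -1.   ] toolz [ 0. -1.  0.]
lid [13.2 61.9 15.5]
lid [ 11.1 -63.5  15.5]
lid [-72.6 -62.9  15.5]
lid [-71.6  64.4  15.5]
plate [45.2 62.6 14.4]
plate [ 44.5 -64.2  14.4]
```

Lid is centred laterally, overhanging about 30 mm. Go down in front of it and push forward, with tips at about 9 mm so the plate side acts as a stop.

>>> arm_command --steps '[[[0.02, 0.02, 0.001], [0, 0, 0.5], 0.5], [[0.032, 0.045, 0.001], [0, 0, 0.5], 0.5], [[0.032, 0.07, 0.001], [0, 0, 0.5], 0.5], [[0.032, 0.086, 0.001], [0, 0, 0.5], 0.5], [[0.032, 0.086, 0.001], [0, 0, 0.5], 0.5]]'

```text
t: 12.7
tool_pos: [0.5101, 0.0208, 0.0054]
tool_rot: [-0.091, 2.187, -2.186]
contact_force: [-0.3, -0.1, -0.6]
opening: 0.0426
```

```bash
python3 s.py -57 0 7.5 1 0; python3 pic.py 15 wrist
```

```text
t 12.7 plate [-112.2    0.2    5.4] F [-0.3 -0.1 -0.6] op 0.0426 q [-0.1   0.05  2.03 -0.    1.07  1.39]
toolx [-1.    -0.     0.008] tooly [-0.008  0.001 -1.   ] toolz [ 0.    -1.    -0.001]
dist to go [-0.0552, -0.0026, 0.0002] turn [0.0, 0.0, 0.5]
```

View pics/wrist15.png

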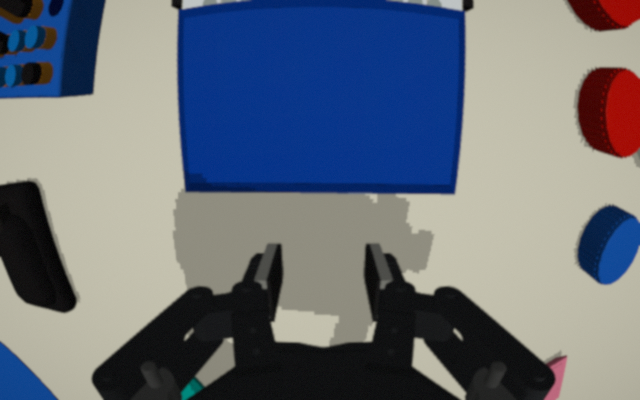

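>>> arm_command --steps '[[[-0.01, -0.003, 0], [0, 0, 0.5], 0.5], [[-0.022, -0.003, 0], [0, 0, 0.5], 0.5], [[-0.032, -0.003, 0], [0, 0, 0.5], 0.5], [[-0.041, -0.003, 0], [0, 0, 0.5], 0.5], [[-0.048, -0.003, 0], [0, 0, 0.5], 0.5]]'

```text
t: 13.25
tool_pos: [0.5608, 0.0243, 0.0103]
tool_rot: [-0.077, 2.181, -2.181]
contact_force: [-0.1, 0.0, 0.5]
opening: 0.0425
```

```bash
python3 s.py -54 0 7.5 1 0; python3 pic.py 16 wrist
```

```text
t 13.25 plate [-61.4  -0.1  10.3] F [-0.1  0.   0.5] op 0.0425 q [-0.09  0.14  1.91  0.    1.08  1.41]
toolx [-1.    -0.    -0.005] tooly [ 0.005 -0.    -1.   ] toolz [ 0. -1.  0.]
dist to go [-0.0074, 0.0029, -0.0001] turn [-0.0, 0.0, -0.3]
```

View pics/wrist16.png

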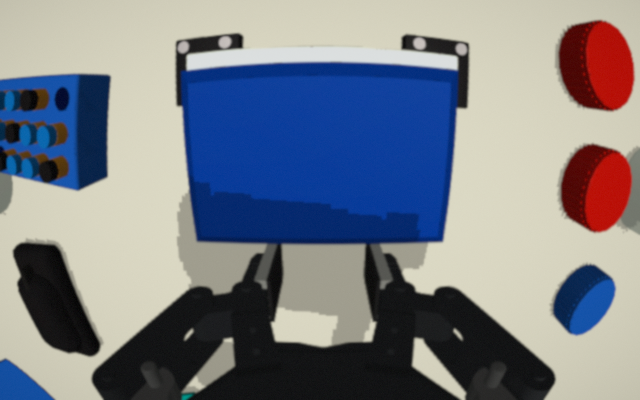

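Nearly there: a white strip about 8 mm wide remains at the far side. Push the last bit against the plate side.

>>> arm_command --steps '[[[-0.003, 0.0025, 0], [0, 0, -0.3], 0.5], [[-0.006, 0.0025, 0], [0, 0, -0.3], 0.5], [[-0.008, 0.0025, 0], [0, 0, -0.3], 0.5], [[-0.0085, 0.0025, 0], [0, 0, -0.3], 0.5], [[-0.0085, 0.0025, 0], [0, 0, -0.3], 0.5]]'

```text
t: 13.8
tool_pos: [0.5686, 0.0249, 0.0074]
tool_rot: [-0.085, 2.185, -2.185]
contact_force: [-4.9, -0.5, 2.3]
opening: 0.0426
```

```bash
python3 s.py -54 0 7.5 1 0; python3 pic.py 17 wrist
```

```text
t 13.8 plate [-53.6  -0.1   7.4] F [-4.9 -0.5  2.3] op 0.0426 q [-0.09  0.17  1.89 -0.    1.08  1.41]
toolx [-1.    -0.     0.003] tooly [-0.003  0.    -1.   ] toolz [ 0. -1. -0.]
dist to go [0.0004, -0.0001, -0.0001] turn [0.0, 0.0, 0.2]
```

View pics/wrist17.png

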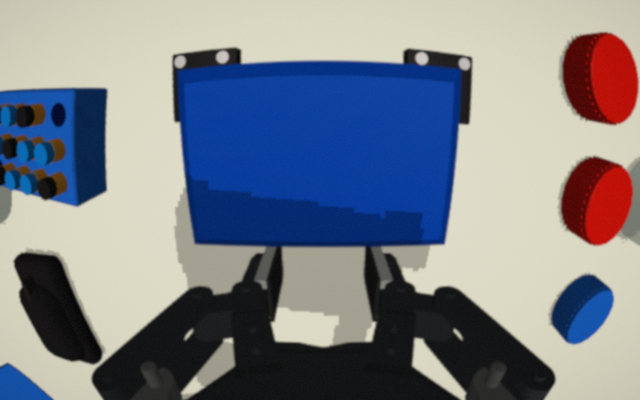

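The fingers met the plate side (-4.9 N at plate x = -53.6, as predicted), so the lid is flush. Back off, rise and check.

>>> arm_command --steps '[[[0.015, 0, 0], [0, 0, 0], 0.5], [[0.035, 0, 0], [0, 0, 0], 0.5], [[0.045, -0.03, 0], [0, 0, 0], 0.5], [[0.045, -0.08, 0], [0, 0, 0], 0.5], [[0.045, -0.13, 0], [0, 0, 0], 0.5]]'

```text
t: 14.35
tool_pos: [0.5232, 0.0217, 0.1382]
tool_rot: [-0.085, 2.185, -2.184]
contact_force: [1.5, 0.5, 1.0]
opening: 0.0426
```

>>> arm_command --steps '[[[0.02, -0.03, 0], [0, 0, 0], 0.5], [[0.02, -0.03, 0], [0, 0, 0], 0.5], [[0.02, -0.03, 0], [0, 0, 0], 0.5]]'

```text
t: 14.65
tool_pos: [0.5041, 0.0201, 0.1693]
tool_rot: [-0.081, 2.183, -2.183]
contact_force: [-0.2, 0.5, 0.6]
opening: 0.0427
```

```bash
python3 s.py; python3 pic.py 18 wrist side scene
```

```text
t 14.65 plate [-118.3    0.   169.3] F [-0.2  0.5  0.6] op 0.0427 q [-0.11 -0.2   1.95  0.    1.38  1.39]
toolx [-1.    -0.    -0.001] tooly [ 0.001  0.    -1.   ] toolz [ 0. -1. -0.]
```

View pics/scene18.png

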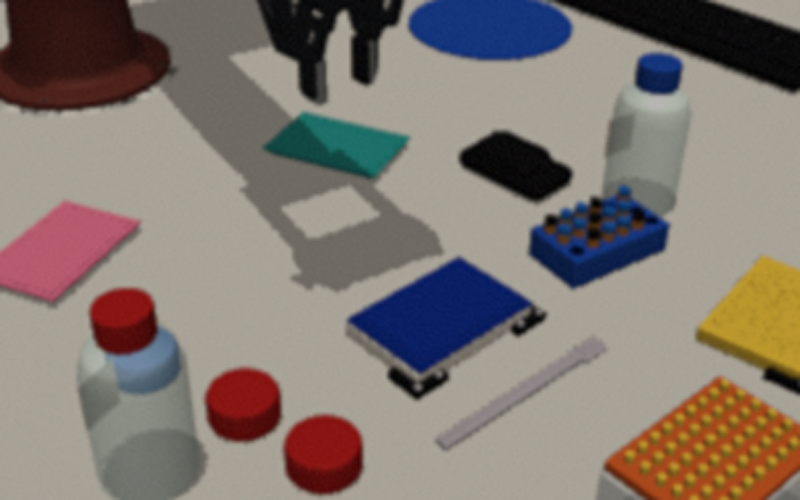

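View pics/side18.png

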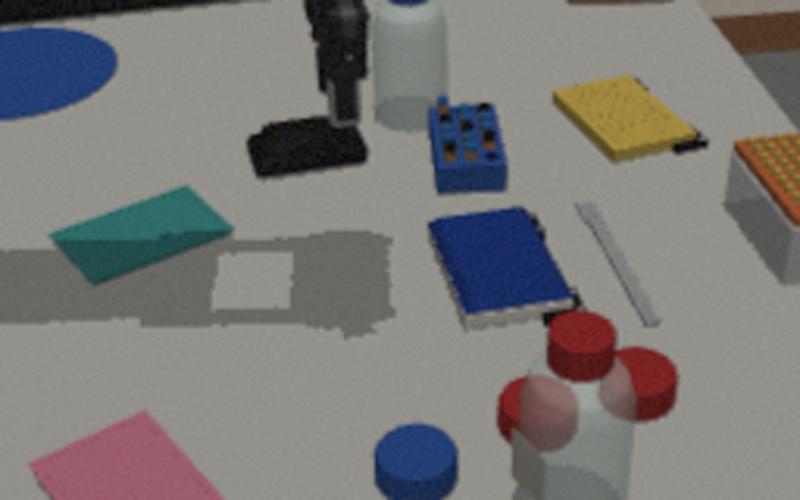

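View pics/wrist18.png

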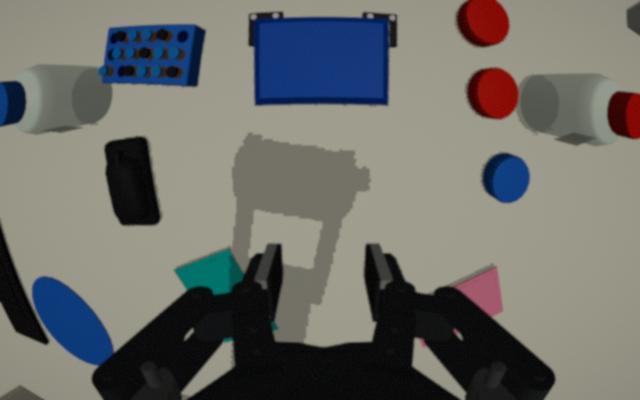

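Lid lies flush on the plate and bystanders look unmoved. One finer check of the offset and yaw.

```bash
python3 - <<'E'
from h import *
from station import ctrl
import cv2
for n in("scene","side","wrist"):
    p=ctrl.get_image(n); im=p["img"].astype(int)
    m=((im[:,:,2]>im[:,:,0]+40)&(im[:,:,0]<60)).astype(np.uint8)
    k,l,s,c=cv2.connectedComponentsWithStats(m)
    f=(lambda uv,z:fish(p,uv,z)) if n=="wrist" else (lambda uv,z:unproj(p,uv,z))
    for i in range(1,k):
        if s[i,4]>300:
            q=pf(f([c[i]],.02)[0])*1e3
            if np.hypot(*q[:2])<40:
                cs=cv2.findContours((l==i).astype(np.uint8),cv2.RETR_EXTERNAL,cv2.CHAIN_APPROX_NONE)[0][0][:,0,:].astype(float)
                X=np.array([pf(x) for x in f(cs,.0165)])[:,:2]*1e3
                r=cv2.minAreaRect(X.astype(np.float32)); print(n,r)
    # expected plate outline
    if n!="wrist":
        img=p["img"][:,:,::-1].copy(); big=cv2.resize(img,None,fx=5,fy=5,interpolation=cv2.INTER_CUBIC)
        for z,col in((.0144,(0,255,0)),):
            q=proj(p,[w(a/1e3,b/1e3,z) for a,b in((-42.75,63.75),(-42.75,-63.75),(42.75,-63.75),(42.75,63.75))])
            cv2.polylines(big,[((q+.5)*5).astype(int)],True,col,1)
        c0=(q.mean(0)*5).astype(int); cv2.imwrite(f"pics/z_{n}.png",big[c0[1]-200:c0[1]+200,c0[0]-280:c0[0]+280])
E
```

```text
scene ((-0.0244293212890625, 1.9155616760253906), (126.31048583984375, 83.96981048583984), 89.91078186035156)
side ((-1.1936569213867188, 4.774242401123047), (130.05625915527344, 84.35922241210938), 89.4413833618164)
wrist ((0.43453216552734375, 1.6667633056640625), (127.7279052734375, 84.33690643310547), 89.86595153808594)
```

View pics/z_scene.png

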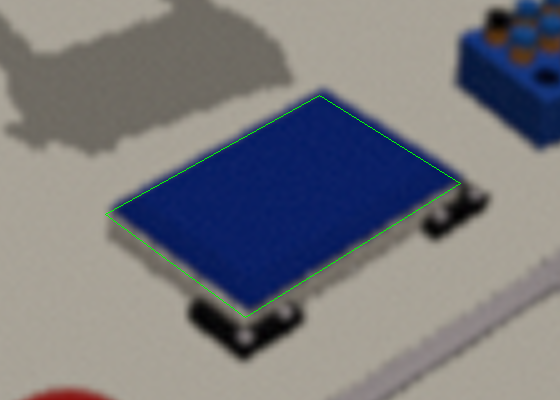

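View pics/z_side.png

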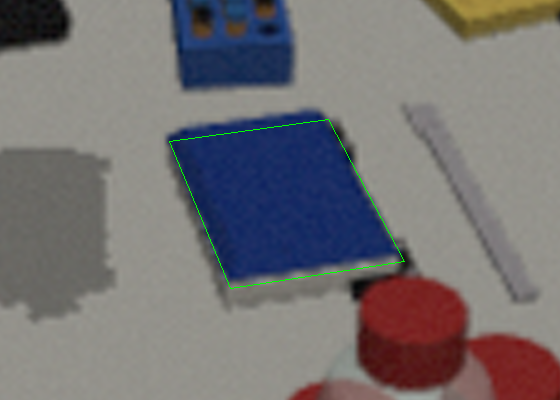

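Scene and wrist put the lid about +1.7 mm along plate y, while the side camera says more. I'll use a closer wrist view over the right end to settle it.

```bash
python3 s.py -60 -90 110 1 0
```

```text
t 14.95 plate [-119.6    0.2  166.5] F [-0.6  0.3  0.6] op 0.0429 q [-0.11 -0.19  1.95 -0.    1.38  1.39]
toolx [-1.    -0.     0.006] tooly [-0.006  0.001 -1.   ] toolz [ 0.    -1.    -0.001]
dist to go [-0.0599, 0.056, 0.0903] turn [0.1, 0.0, 0.3]
```

>>> arm_command --steps '[[[-0.02, 0.02, 0.03], [0, 0, 0], 0.5], [[-0.035, 0.04, 0.06], [0, 0, 0.3], 0.5], [[-0.035, 0.07, 0.064], [0, 0, 0.3], 0.5], [[-0.035, 0.09, 0.064], [0, 0, 0.3], 0.5], [[-0.035, 0.09, 0.064], [0, 0, 0.3], 0.5]]'

```text
t: 15.45
tool_pos: [0.5387, -0.0405, 0.0714]
tool_rot: [-0.092, 2.192, -2.184]
contact_force: [0.2, 0.8, 0.2]
opening: 0.0429
```

```bash
python3 - <<'E'
from h import *
from station import ctrl
import cv2
st(ctrl.get_obs())
p=ctrl.get_image("wrist");cv2.imwrite("pics/wr19.png",p["img"][:,:,::-1]); cv2.imwrite("pics/wz19.png",cv2.resize(p["img"][20:220,220:420,::-1],(600,600),interpolation=cv2.INTER_CUBIC))
E
```

```text
t 15.45 plate [-88.2 -63.1  71.4] F [0.2 0.8 0.2] op 0.0429 q [-0.21  0.01  1.93  0.    1.2   1.28]
toolx [-1.     0.001  0.009] tooly [-0.009  0.004 -1.   ] toolz [-0.001 -1.    -0.004]
```

View pics/wr19.png

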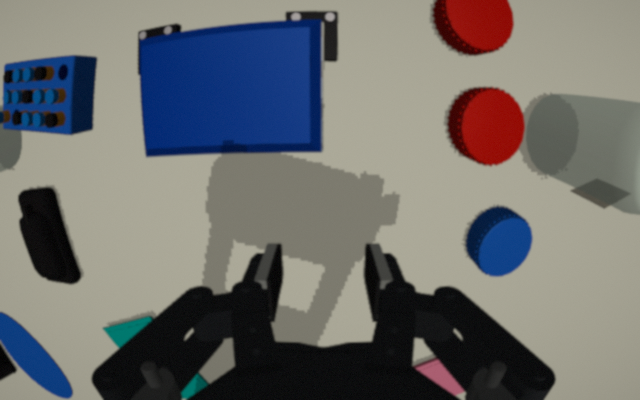

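View pics/wz19.png

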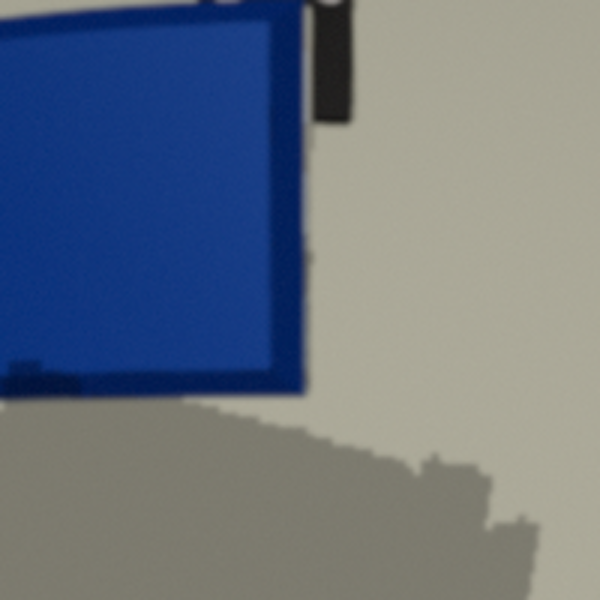

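In this top-down view the right nest angle's inner edge (zoom column 313) is parallel to the lid's edge (column 303). That is a 2.3 mm gap at most, so the lid is about 2 mm off-centre, well inside 6 mm. The robot is clear and the lid at rest, so I'm handing in.

```bash
python3 - <<'E'
from station import ctrl
print(ctrl.finish_job())
E
```

```text
the job is handed in; nothing more can be done
None
```

The lid is on the plate, seal down and flush with the plate's near side. I handed the job in at about 15.5 s. The station gives no verdict, so what follows rests on my own checks.

**What I did**
- I pushed the lid about 29 mm sideways by its short end to line it up, then squarely against the plate's long side facing the robot, with about 9.5 N of contact.
- I arced the near edge up by friction, with no visible slip, to about 55° of lean, and then pushed it level past upright until it fell onto the plate.
- It landed overhanging the near side by about 30 mm, more than the 15 mm the task mentioned. I pushed it forward with two fingers until they met the plate's side.

**Last checks**
- **Along the plate's short direction:** the centre is within about 1 mm. The fingers stopped on the plate side at the predicted position.
- **Along the plate's long direction:** the centre is about 2 mm off, by the scene and wrist cameras and a top-down close-up against the nest angle.
- **Yaw:** within about 0.6°.
- **Bystanders and robot:** nothing looked moved in the last pictures, though I did not measure that. The robot was clear of everything.

**Disagreement:** the side camera put the long-direction offset at about 4.8 mm. I put that down to its oblique view of the raised far bevel. The limit is 6 mm, so I did not nudge the lid further.

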